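# Check a screen frame's diagonals with a slide rule and true it

### The arm

A 7-joint arm with a two-finger parallel gripper is mounted at the origin on the work surface. World frame = base frame: x ahead of the robot, y to its left, z up, the work surface at z = 0. Lengths are in m, angles in rad, forces in N, time in s.
With the tool pointing down it reaches from about 0.4 to 0.875 m from the base axis. Payload 6.5 kg.
Tool frame: the origin (TCP) lies at the very end of the fingers, on their centre line; the grasp point (between the pads) lies r.hold_point_z behind it (r.hold_point_z is the distance from the TCP to the grasp point, in m); z points along the fingers, y is the line along which they close (so a half turn about z gives the same grasp; the last joint's range is limited). The gripper opens to 88 mm and grips with 3 to 60 N. Pads are 18 mm wide; open, the fingers measure 123 mm over their backs; the gripper's body (75 mm by 187 mm) begins 45 mm behind the grasp point.
Start: joints at [1.147, 0.536, -0.004, 1.538, 0.003, 1.067, -0.071], TCP at [0.228, -0.609, 0.239] pointing down, gripper open.
Joint ranges: [-2.7, 2.7], [-0.37, 2.16], [-1.27, 1.26], [0.24, 2.4], [-1.31, 4.45], [0.19, 1.91], [-2.76, 2.76]. Speed limits (rad/s): [2.39, 2.39, 3.14, 3.14, 3.14, 3.14, 3.14].

### API

Orientations are given as a 3x3 rotation matrix whose columns are the frame's x, y, z axes.
In Python, from bench import r, cams gives the robot as it stands.
- The arm moves only by the shell command python3 -m handwheel 'ROWS' [FORCE]. ROWS is JSON, a list of rows, each an object of numbers: "dx", "dy", "dz": the shift along the tool's x, y, z in m; "wx", "wy", "wz": the turn, a rotation vector about the tool's x, y, z in rad; "jaw": the closure, from -1 (fully open) to 1 (shut). In form: [{"dx": .., "dy": .., "dz": .., "wx": .., "wy": .., "wz": .., "jaw": ..}, ...]. A call has 1 to 5 rows; each row shifts and turns the commanded pose from where the row before left it, along the tool's axes as they then stand; what a row does not reach is not made up. A row lasts 1/8 s, in which the tool goes at most 62.5 mm and 10.7 degrees, less where a joint would pass 70% of its speed; a pose out of reach is approached as far as the arm can. A call is refused whole if a number of a shift passes 0.0625 or a number of a turn 0.188, either way. A call with a gripper value outside its range is refused whole. The fingers move at their own pace and stop on an object; FORCE is the grip in N (left out, the last holds). Time passes only in rows, so rows that do not move let the fingers close. It gives the time, the measured TCP pose, the force, the opening and the grip force at its end, in the units of the state.
- r.observe(): the state, without advancing time (a new reading comes with each control period).
- cams.read_camera(name): name is "scene" or "top" or "wrist"; returns a dict with "img" (384x512x3 uint8, blue, green, red), "camera_matrix" (3x3 intrinsics, pixels), "xyz" and "attitude" of the camera in the world. Camera axes: x right, y down, z forward; pixel columns grow to the right and rows downward; lengths in m; the calibration is good to about 2 mm. The wrist camera is an equidistant fisheye: a pixel r from the principal point sees the ray r / f radians off the axis. A picture is of the moment at which its call begins. There is no depth.
- r.sign_off(): hands the job in; it is judged then, once.
Trained networks look in the newest picture that a camera, given by its name, has taken for a name from the list of things; names that differ only in an ending like _2 or _b are one class to them, and where a whole thing is asked for, a point or a joint stands for the part that bears it (a point fixed in the world has none). Each returns a list of dicts, best first, with "confidence" (0 to 1); they miss things now and then, are a little off and sometimes report something else, mostly with a low value. They report only what shows in the picture. A call takes as long as a camera call.
- cams.search_frame(camera, target): "bbox" ([centre column, centre row, width, height] in pixels, round what is visible of it).
- cams.outline_of(camera, target): "mask" (384x512 bool, what is visible of it) and "bbox" ([centre column, centre row, width, height] in pixels, round what is visible of it).
The state is a dict: "time_s": time; "joints": joint angles; "qd": joint speeds; "tau": joint torques, N m; "tcp_pos": TCP position; "eef_rot": TCP orientation; "ft_force": force on the tool from outside, world axes, zero at the start; "moment": the same for the moment, N m; "opening": finger opening in m; "gripper_force": force on a finger pad.
Only numpy, scipy, OpenCV 4.12 (cv2) and the standard library are available. Lean on these libraries where they do the work, as an engineer would, in place of code of your own. Each camera call takes 0.05 s, during which the arm holds its last target. There are 200 camera calls.

### The job

Check the aluminium screen frame for square with the wooden slide rule: lay the rule flat inside it with the heel home in the near left corner and gently run the slide out until the nose bears in the far right corner with its set measuring force of about 6 N; hold that for half a second and read it, then do the same from the near right corner to the far left one, without shifting the loose far rail while measuring. Compare the two readings and, if they differ, push the far rail endways, gently, until the diagonals agree within 5 mm; finish with the rule lying flat on the counter and the other things on the counter left alone.

Things in the scene. Friction and masses are not known exactly. Their poses are not given: they have to be found in the camera images.
- frame: Flat aluminium frame on the counter, 312 x 240 mm outside, 18 mm high; this body is its near rail (next to the robot), 24 mm wide, screwed down. Origin: on the counter, middle of the opening; x to the far rail, y left along the rails. Square, its four corner points form 240 (y) x 180 (x) mm, diagonals 300. Thin side strips pinned on top link the rails at y +-141 mm, 20 wide, 18 to 26 mm above the counter
- far_rail: The frame's far rail, 312 mm long, 18 high: bar 96 to 120 mm along the frame's x, flat ends 156 mm left and right of its middle. Like the near rail it has a block at each end, 30 mm wide, reaching 34 mm inwards. It slides only endways (frame's y), takes 8 N, stays where left; starts up to 14 mm off square, either side. Origin: the frame's origin when square, moves with the rail
- near_left (a point): Point on the counter (z = 0) under where the centre of the rule's round 12 mm end pin stands when it is fully home in the frame's near left inside corner, 6 mm from both inner faces of that corner
- near_right (a point): Point on the counter (z = 0) under where the centre of the rule's round 12 mm end pin stands when it is fully home in the frame's near right inside corner, 6 mm from both inner faces of that corner
- far_left (a point): Point on the counter (z = 0) under where the centre of the rule's round 12 mm end pin stands when it is fully home in the frame's far left inside corner, 6 mm from both inner faces of that corner; moves with the far rail. Its y in the frame's axes is 120 mm when the frame is square
- far_right (a point): Point on the counter (z = 0) under where the centre of the rule's round 12 mm end pin stands when it is fully home in the frame's far right inside corner, 6 mm from both inner faces of that corner; moves with the far rail
- rule: Wooden slide rule with brass ends, about 0.5 kg, lying flat on the counter: body 24 mm wide, 12 mm high, reaching from 25 to 220 mm from the heel. Origin: under the centre of the heel, a round upright brass pin of 12 mm diameter, 14 mm high; x points along the rule to the nose, z up
- heel (a point): The rule's heel: the centre of its pin, at the underside
- nose (a point): The nose: a round upright brass pin of 12 mm diameter, 14 mm high, at the end of the slide; this point is its centre at the underside. It is 262 mm from the heel with the slide fully in
- grip (a point): On the slide's dark wooden grip block, which stands on the slide 125 mm from the heel (slide in) and moves with it: 30 mm along the rule, 20 mm across, its top 50 mm above the counter, its foot 12 mm. This point is 35 mm above the counter. The rule balances near it with the slide in
- slide (a joint): How far the slide is out, in m: 0 fully in (a stop), at most 0.075. Heel to nose is 0.262 + this. The slide runs with about 1.5 N of friction (a fast swing throws it out), less than it takes to drag the rule's body over the counter; against the inner stop the grip pushes the whole rule heel first
- can_a: Bare aluminium drink can, 66 mm across, 115 mm high. A bystander; leave it alone. Origin: centre of its underside
- can_b: Grey drink can, 66 mm across, 115 mm high. A bystander; leave it alone. Origin: centre of its underside
- shaker: Steel sugar shaker, 64 mm across, 102 mm high. A bystander; leave it alone. Origin: centre of its underside
- mug: White mug, 80 mm across, 90 mm high, handle at its +y. A bystander; leave it alone. Origin: centre of its underside
- cutter: Steel ring cutter, 72 mm across, 30 mm high. A bystander; leave it alone. Origin: centre of its underside
- bowl: Steel bowl, 140 mm across, 55 mm high. A bystander; leave it alone. Origin: centre of its underside
- spatula: Spatula lying flat. A bystander; leave it alone. Origin: centre of its underside

How it is judged:
On the way, in this order (a step that is already met when the one before it is completed fails the run):
1. the rule lies flat with heel in the near left and nose in the far right corner (each within 3.5 mm of home), the nose bearing with 3.5 to 8.5 N, the far rail not shifted by more than 2 mm (horizontal distance between heel and near_left below 0.0035 m and horizontal distance between nose and far_right below 0.0035 m and angle between rule's own z axis and vertical below 0.06 rad and height (world z) of heel below 0.006 m and contact force between rule and far_rail between 3.5 and 8.5 N and distance of far_left from where it was at the start of the episode below 0.002 m), for 0.5 s.
2. the same from the near right to the far left corner (horizontal distance between heel and near_right below 0.0035 m and horizontal distance between nose and far_left below 0.0035 m and angle between rule's own z axis and vertical below 0.06 rad and height (world z) of heel below 0.006 m and contact force between rule and far_rail between 3.5 and 8.5 N and distance of far_left from where it was at the start of the episode below 0.002 m), for 0.5 s.
At the end, for the whole second after the job is handed in: The far rail is within 3 mm of square (the diagonals agree within 5 mm), at rest; the rule lies flat on the counter, released and at rest (y of far_left in the frame of frame between 0.117 and 0.123 m and angle between rule's own z axis and vertical below 0.08 rad and height (world z) of heel below 0.006 m and linear speed of rule below 0.01 m/s and linear speed of far_rail below 0.005 m/s); the robot touches nothing.
It fails at once if the rule is forced against the frame (over 20 N) (contact force between rule and frame above 20 N or contact force between rule and far_rail above 20 N).
It fails at once if the far rail is pushed with more than 30 N (contact force between the fingers and far_rail above 30 N).
It fails at once if a bystander is moved by more than 20 mm (distance of any of can_a, can_b, shaker, mug, cutter, bowl, spatula from where it was at the start of the episode above 0.02 m).
It also fails if it takes over 72 s, if anything falls off the work surface, if the arm or the gripper's body presses on something with over 40 N, if the wrist force passes 120 N, or if a joint passes its speed limit or range.

## Working session

There is one attempt and no reset: what is moved stays moved. The work goes in short steps, Python scripts to look and compute and a shell command to move; the robot and the scene stay as the last step left them, time stands still between calls to the robot, and variables do not carry over. Pictures are saved under pics/ and viewed, at most 10 in all, crops included, and the job is handed in when it is done.

```bash
ls; mkdir -p pics
cat > h.py <<'E'
import numpy as np, cv2
from bench import r, cams
def ray(c,u,v):
    K=np.array(c["camera_matrix"]);d=np.array([(u-K[0,2])/K[0,0],(v-K[1,2])/K[1,1],1.0])
    return np.array(c["attitude"])@d
def rayw(c,u,v):
    K=np.array(c["camera_matrix"]);x=(u-K[0,2])/K[0,0];y=(v-K[1,2])/K[1,1];t=np.hypot(x,y)
    d=np.array([x/t*np.sin(t),y/t*np.sin(t),np.cos(t)]) if t>1e-9 else np.array([0,0,1.])
    return np.array(c["attitude"])@d
def pt(c,u,v,z,w=False):
    d=(rayw if w else ray)(c,u,v);o=np.array(c["xyz"]);return o+d*(z-o[2])/d[2]
def proj(c,p,w=False):
    K=np.array(c["camera_matrix"]);q=np.array(c["attitude"]).T@(np.array(p)-np.array(c["xyz"]))
    if w:
        n=np.hypot(q[0],q[1]);t=np.arctan2(n,q[2]);a=q[:2]/n*t
    else: a=q[:2]/q[2]
    return K[0,0]*a[0]+K[0,2],K[1,1]*a[1]+K[1,2]
E
python3 - <<'E'
from h import *
s=r.observe();print({k:np.round(v,3) for k,v in s.items()},r.hold_point_z)
for n in("top","scene","wrist"):
    c=cams.read_camera(n);cv2.imwrite(f"pics/{n}0.png",c["img"]);print(n,np.round(c["xyz"],3),np.round(c["attitude"],3).tolist(),np.round(c["camera_matrix"],1).tolist())
    if n=="top":
        for t in("frame","far_rail","rule","grip","can_a","can_b","shaker","mug","cutter","bowl","spatula"):
            for o in cams.search_frame(n,t)[:2]:
                b=o["bbox"];print(t,round(o["confidence"],2),np.round(b),np.round(pt(c,b[0],b[1],0.01),3))
E
```

```text
pics
{'time_s': np.float64(0.0), 'joints': array([ 1.147,  0.537, -0.004,  1.539,  0.003,  1.067, -0.071]), 'qd': array([ 0.   ,  0.   ,  0.   , -0.   , -0.001,  0.   ,  0.001]), 'tau': array([-0.0000e+00, -5.7097e+01,  9.9100e-01, -2.5159e+01, -5.6000e-02,
        1.8000e-02,  0.0000e+00]), 'tcp_pos': array([ 0.227, -0.608,  0.238]), 'eef_rot': array([[ 0.937,  0.35 , -0.001],
       [ 0.35 , -0.937,  0.002],
       [-0.   , -0.002, -1.   ]]), 'ft_force': array([-0.243,  0.528, -0.526]), 'moment': array([-0.053, -0.014,  0.017]), 'gripper_force': np.float64(0.0), 'opening': np.float64(0.088)} 0.0187
top [ 0.361 -0.028  1.171] [[-0.015, -0.985, 0.172], [-1.0, 0.016, 0.0], [-0.003, -0.172, -0.985]] [[374.2, 0.0, 264.7], [0.0, 374.2, 190.0], [0.0, 0.0, 1.0]]
frame 0.73 [297. 200. 102.  76.] [ 0.531 -0.129  0.01 ]
far_rail 0.87 [298. 171.  85.  15.] [ 0.623 -0.136  0.01 ]
rule 0.89 [173. 196.   9.  85.] [0.549 0.261 0.01 ]
grip 0.7 [170. 178.  10.  47.] [0.607 0.273 0.01 ]
can_a 0.85 [202. 234.  26.  23.] [0.428 0.168 0.01 ]
can_a 0.61 [154. 139.  30.  32.] [0.735 0.327 0.01 ]
can_b 0.8
[... 156 characters left out ...]
g 0.75 [378. 260.  49.  28.] [ 0.341 -0.369  0.01 ]
cutter 0.7 [209. 140.  19.  23.] [0.73  0.149 0.01 ]
cutter 0.35 [170. 177.   9.  51.] [0.611 0.273 0.01 ]
bowl 0.6 [421. 195.  46.  42.] [ 0.541 -0.519  0.01 ]
bowl 0.2 [111. 260.  22.  91.] [0.355 0.446 0.01 ]
spatula 0.83 [111. 261.  23.  93.] [0.351 0.446 0.01 ]
spatula 0.3 [299. 171.  83.  13.] [ 0.624 -0.139  0.01 ]
scene [0.984 0.304 0.985] [[-0.628, 0.666, -0.403], [0.778, 0.534, -0.331], [-0.006, -0.522, -0.853]] [[370.1, 0.0, 263.3], [0.0, 370.1, 192.1], [0.0, 0.0, 1.0]]
wrist [ 0.302 -0.58   0.385] [[0.351, -0.891, -0.287], [-0.936, -0.334, -0.108], [0.0, 0.307, -0.952]] [[297.3, 0.0, 252.7], [0.0, 297.3, 192.6], [0.0, 0.0, 1.0]]
```

```bash
python3 -c "
import cv2
a=cv2.imread('pics/top0.png');cv2.imwrite('pics/top0b.png',cv2.resize(a,(800,600),interpolation=cv2.INTER_CUBIC))"
```

```text
(no output)
```

View pics/top0b.png

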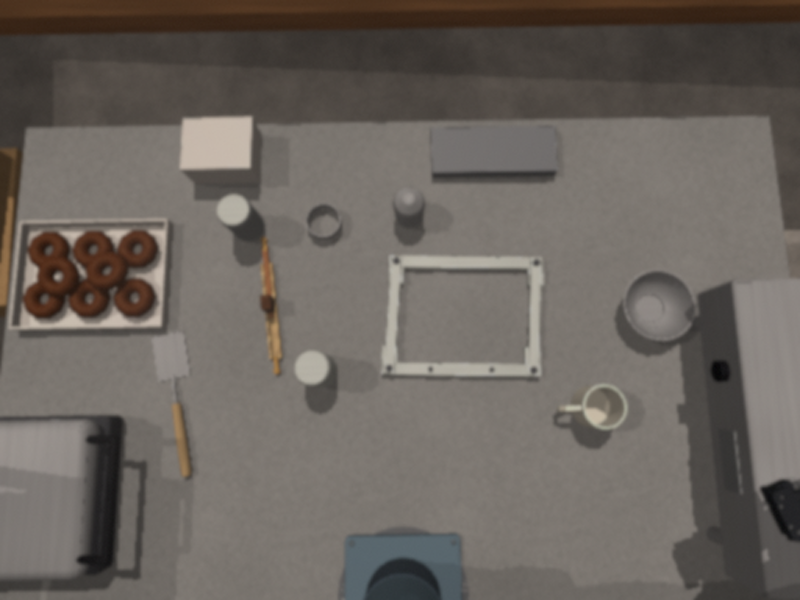

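View pics/scene0.png

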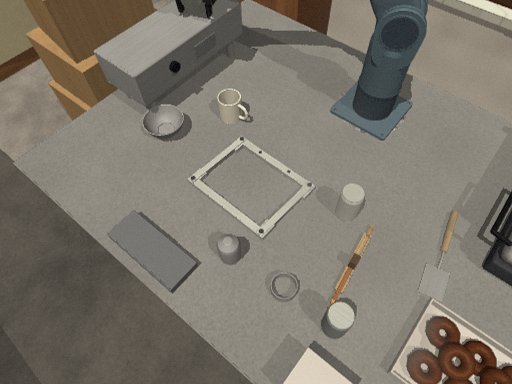

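The frame is right of centre, around pixel (462,315) of the enlarged top view, with its far rail displaced to the right. The rule lies left, from about (265,240) to (277,372), with the grip near (267,303). I'll go over the frame for a wrist look.

```bash
python3 -m handwheel '[{"dx":0.045,"dy":-0.0345,"jaw":-1},{"dx":0.045,"dy":-0.0345,"jaw":-1},{"dx":0.045,"dy":-0.0345,"jaw":-1},{"dx":0.045,"dy":-0.0345,"jaw":-1},{"dx":0.045,"dy":-0.0345,"jaw":-1}]'
python3 -m handwheel '[{"dx":0.045,"dy":-0.0345,"jaw":-1},{"dx":0.045,"dy":-0.0345,"jaw":-1},{"dx":0.045,"dy":-0.0345,"jaw":-1},{"dx":0.045,"dy":-0.0345,"jaw":-1},{"jaw":-1}]'
python3 - <<'E'
from h import *
c=cams.read_camera("wrist");cv2.imwrite("pics/w1.png",c["img"])
import pickle;pickle.dump(c,open("w1.pkl","wb"))
s=r.observe();print(s["tcp_pos"],s["time_s"],s["ft_force"],np.round(c["xyz"],3))
c=cams.read_camera("wrist");pickle.dump(c,open("w1.pkl","wb"))
for t in("frame","far_rail","rule"):
    for o in cams.search_frame("wrist",t)[:2]:
        b=o["bbox"];print(t,o["confidence"],np.round(b),np.round(pt(c,b[0],b[1],.018,True),3))
E
```

```text
[ 0.22764505 -0.60882984  0.23872251] 0.75 [-0.11921716  0.11687435  0.95951529] [ 0.302 -0.58   0.385]invalid input at $[0]: expected keys dx, dy, dz, wx, wy, wz, jaw
invalid input at $[0]: expected keys dx, dy, dz, wx, wy, wz, jaw
```

View pics/w1.png

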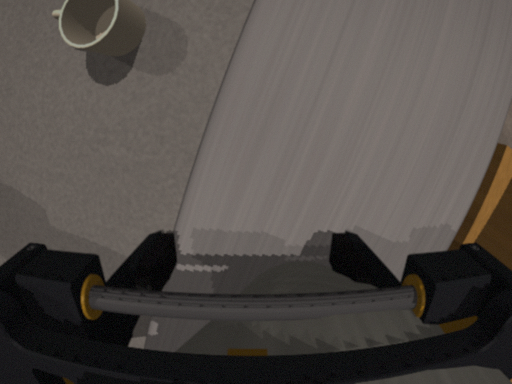

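The move was refused because every key is needed. This picture shows only the toaster and mug, with the gripper filling rows above 240, so image-up is tool +x.

```bash
python3 -m handwheel '[{"dx":0.0434,"dy":-0.043,"dz":-0.01,"wx":0,"wy":0,"wz":0,"jaw":-1},{"dx":0.0434,"dy":-0.043,"dz":-0.01,"wx":0,"wy":0,"wz":0,"jaw":-1},{"dx":0.0434,"dy":-0.043,"dz":-0.01,"wx":0,"wy":0,"wz":0,"jaw":-1},{"dx":0.0434,"dy":-0.043,"dz":-0.01,"wx":0,"wy":0,"wz":0,"jaw":-1},{"dx":0.0434,"dy":-0.043,"dz":-0.01,"wx":0,"wy":0,"wz":0,"jaw":-1}]'
python3 -m handwheel '[{"dx":0.0434,"dy":-0.043,"dz":-0.01,"wx":0,"wy":0,"wz":0,"jaw":-1},{"dx":0.0434,"dy":-0.043,"dz":-0.01,"wx":0,"wy":0,"wz":0,"jaw":-1},{"dx":0.0434,"dy":-0.043,"dz":-0.01,"wx":0,"wy":0,"wz":0,"jaw":-1},{"dx":0,"dy":0,"dz":0,"wx":0,"wy":0,"wz":0,"jaw":-1},{"dx":0,"dy":0,"dz":0,"wx":0,"wy":0,"wz":0,"jaw":-1}]'
python3 - <<'E'
from h import *
import pickle
c=cams.read_camera("wrist");cv2.imwrite("pics/w2.png",cv2.resize(c["img"],(800,600),interpolation=cv2.INTER_CUBIC));pickle.dump(c,open("w2.pkl","wb"))
s=r.observe();print(s["tcp_pos"],s["time_s"],s["ft_force"],np.round(c["xyz"],3))
for t in("frame","far_rail","rule"):
    for o in cams.search_frame("wrist",t)[:2]:
        b=o["bbox"];print(t,o["confidence"],np.round(b),np.round(pt(c,b[0],b[1],.018,True),3))
E
```

```text
time_s: 1.58
tcp_pos: [0.3563, -0.3297, 0.2893]
eef_rot: [[0.937, 0.35, 0.001], [0.35, -0.937, -0.001], [0.0, 0.001, -1.0]]
ft_force: [1.0, -0.4, 0.4]
opening: 0.0881
gripper_force: 0.0
time_s: 2.2
tcp_pos: [0.432, -0.1657, 0.3187]
eef_rot: [[0.937, 0.35, -0.0], [0.35, -0.937, -0.001], [-0.0, 0.0, -1.0]]
ft_force: [-0.4, -0.8, 0.1]
opening: 0.0883
gripper_force: 0.0
[ 0.43168178 -0.1663593   0.31846924] 2.25 [ 0.55373474 -0.08903855  0.39696783] [ 0.507 -0.136  0.464]
frame 0.58 [253.  96. 242. 193.] [ 0.512 -0.136  0.018]
far_rail 0.95 [281.  44. 187.  89.] [ 0.601 -0.146  0.018]
far_rail 0.6 [253.  97. 244. 191.] [ 0.511 -0.136  0.018]
rule 0.57 [48. 40. 28. 80.] [0.508 0.244 0.018]
rule 0.55 [46. 16. 27. 32.] [0.55  0.269 0.018]
```

View pics/w2.png

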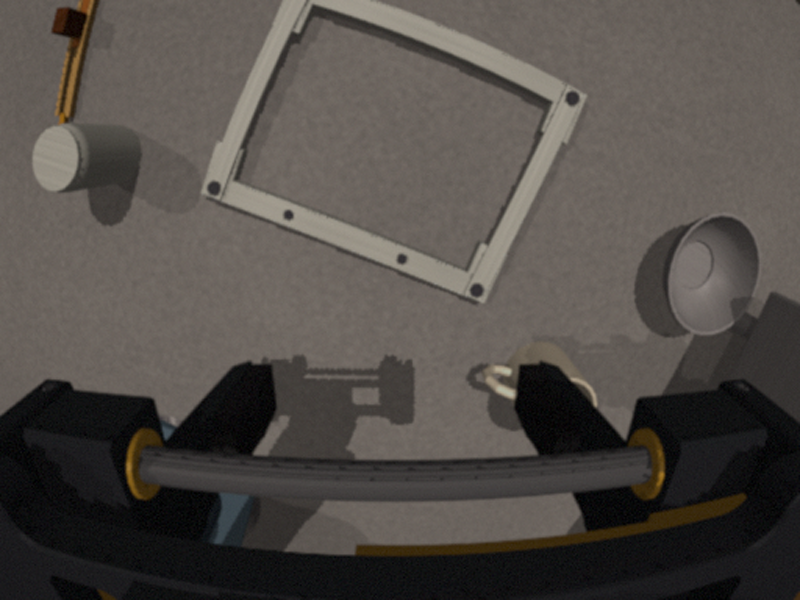

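The wrist view shows the frame: pins at near left (214,187), near right (477,289) and far right (572,97), screws at (288,215) and (402,258), outer corners near (203,194) and (485,303). The rule is at top left with its grip at (70,22).

```bash
python3 - <<'E'
from h import *
import pickle
c=pickle.load(open("w2.pkl","rb"));k=.64
P={n:pt(c,u*k,v*k,z,True)[:2] for n,(u,v,z) in dict(pnl=(214,187.5,.026),pnr=(477,290,.026),pfr=(572,97.5,.026),s1=(288.5,215,.018),s2=(402,258.5,.018),onl=(203,194,.018),onr=(485,303,.018),inl=(239,183,.018),inr=(466,268,.018)).items()}
for n,p in P.items():print(n,np.round(p,4))
d=P["pnl"]-P["pnr"];print("pins",np.linalg.norm(d),np.degrees(np.arctan2(d[1],d[0]))-90)
ey=d/np.linalg.norm(d);ex=np.array([ey[1],-ey[0]])
m=(P["pnl"]+P["pnr"])/2
for n,p in P.items():print(n,np.round([(p-m)@ex,(p-m)@ey],4))
E
python3 -c "
import cv2
a=cv2.imread('pics/top0.png')[140:255,150:215];cv2.imwrite('pics/ru.png',cv2.resize(a,None,fx=5,fy=5,interpolation=cv2.INTER_CUBIC))"
```

```text
pnl [0.4217 0.0213]
pnr [ 0.4136 -0.259 ]
pfr [ 0.6278 -0.2744]
s1 [ 0.4182 -0.0588]
s2 [ 0.4154 -0.1786]
onl [0.4102 0.0341]
onr [ 0.4021 -0.2747]
inl [ 4.325e-01 -3.000e-04]
inr [ 0.429  -0.2417]
pins 0.2805101312414467 -1.6502136269899523
pnl [0.     0.1403]
pnr [-0.     -0.1403]
pfr [ 0.2145 -0.1494]
s1 [-0.0012  0.06  ]
s2 [-0.0006 -0.0598]
onl [-0.0119  0.1526]
onr [-0.011  -0.1562]
inl [0.0114 0.1189]
inr [ 0.0149 -0.1225]
```

View pics/ru.png

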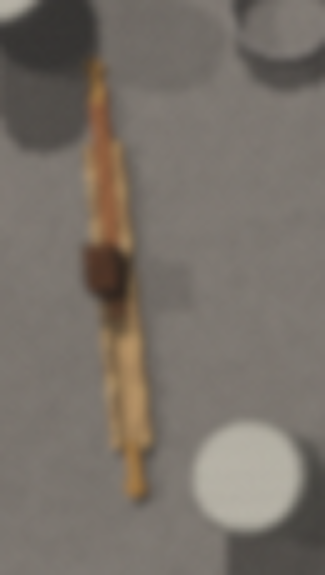

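The rule's body reaches nearer to the bottom tip (crop (135,497)) than the top one (95,60), so the heel is near the robot and the nose far.

Run:
```python
from h import *
c=cams.read_camera("top")
a=pt(c,177.1,239.3,.01)[:2];b=pt(c,169,152.2,.01)[:2]
d=b-a;print(a,b,np.linalg.norm(d),np.degrees(np.arctan2(d[1],d[0])))
print("grip top",pt(c,150+104/5,140+268/5,.05))
u=d/np.linalg.norm(d);print("grip at",a+u*.131)
for n,z in(("can_a",.0575),):
  for o in cams.search_frame("top",n)[:2]:
    b=o["bbox"];print(n,pt(c,b[0],b[1],z))
w=pickle=__import__("pickle").load(open("w2.pkl","rb"))
print("grip w2",pt(w,70*.64,22*.64,.045,True),"tip",pt(w,65*.64,120*.64,.01,True))
print(r.observe()["tcp_pos"],r.observe()["joints"])
```

```text
[0.41371249 0.24457206] [0.69147658 0.27746946] 0.27970543422844263 6.754443556670448
grip top [0.54997901 0.25776566 0.05      ]
grip at [0.54380326 0.25997955]
can_a [0.42530282 0.15473576 0.0575    ]
can_a [0.71837984 0.3128806  0.0575    ]
grip w2 [0.55043467 0.24774584 0.045     ] tip [0.44087209 0.24184961 0.01      ]
[ 0.43190694 -0.16595207  0.31849396] [ 0.51679335  0.13969532 -0.27223501  1.90313229  0.04202114  1.10466069
 -0.98679313]
```

```bash
python3 -m handwheel '[{"dx":0.0247,"dy":-0.0538,"dz":0.009,"wx":0,"wy":0,"wz":0,"jaw":-1},{"dx":0.0247,"dy":-0.0538,"dz":0.009,"wx":0,"wy":0,"wz":0,"jaw":-1},{"dx":0.0247,"dy":-0.0538,"dz":0.009,"wx":0,"wy":0,"wz":0,"jaw":-1},{"dx":0.0247,"dy":-0.0538,"dz":0.009,"wx":0,"wy":0,"wz":0,"jaw":-1},{"dx":0.0247,"dy":-0.0538,"dz":0.009,"wx":0,"wy":0,"wz":0,"jaw":-1}]'
python3 -m handwheel '[{"dx":0.0247,"dy":-0.0538,"dz":0.009,"wx":0,"wy":0,"wz":0,"jaw":-1},{"dx":0.0247,"dy":-0.0538,"dz":0.009,"wx":0,"wy":0,"wz":0,"jaw":-1},{"dx":0,"dy":0,"dz":0,"wx":0,"wy":0,"wz":0.122,"jaw":-1},{"dx":0,"dy":0,"dz":0,"wx":0,"wy":0,"wz":0.122,"jaw":-1},{"dx":0,"dy":0,"dz":0,"wx":0,"wy":0,"wz":0,"jaw":-1}]'
python3 - <<'E'
from h import *
import pickle
c=cams.read_camera("wrist");cv2.imwrite("pics/w3.png",cv2.resize(c["img"],(800,600),interpolation=cv2.INTER_CUBIC));pickle.dump(c,open("w3.pkl","wb"))
s=r.observe();print(s["tcp_pos"],s["joints"],s["time_s"])
E
```

```text
time_s: 3.12
tcp_pos: [0.454, 0.1314, 0.2736]
eef_rot: [[0.937, 0.349, 0.001], [0.349, -0.937, -0.0], [0.001, 0.0, -1.0]]
ft_force: [1.2, -0.6, -0.8]
opening: 0.088
gripper_force: 0.0
time_s: 3.75
tcp_pos: [0.4626, 0.2479, 0.2555]
eef_rot: [[0.993, 0.114, -0.0], [0.114, -0.993, -0.0], [-0.0, 0.0, -1.0]]
ft_force: [0.4, 0.6, 0.1]
opening: 0.0883
gripper_force: 0.0
[0.46259917 0.24788405 0.25560551] [-0.16917478  0.3487371  -0.5054728   1.82772715  0.19626981  1.01483415
 -2.2085511 ] 3.8
```

View pics/w3.png

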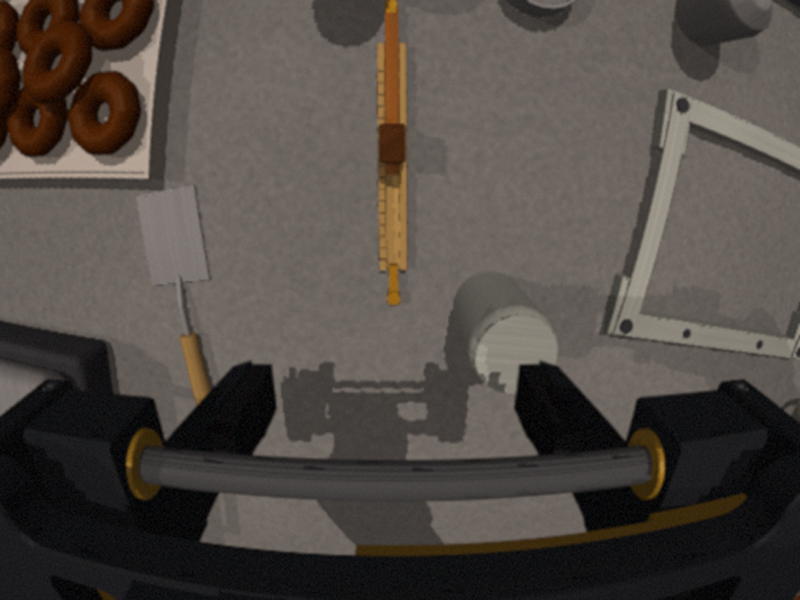

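The rule shows from heel pin (394,297) to nose (391,5), with the grip block at (392,143).

Run:
```python
from h import *
import pickle
c=pickle.load(open("w3.pkl","rb"));k=.64
f=lambda u,v,z:pt(c,u*k,v*k,z,True)
print("tip heel",f(394,304,.007),"be0",f(393,270,.012),"be1",f(392,43,.012),"nose",f(391.5,5,.014))
print("grip top",f(392,124,.05),f(392,163,.05))
for p in((.555,.2575,.05),):print(np.array(proj(c,p,True))/k)
```

```text
tip heel [0.41254816 0.24387052 0.007     ] be0 [0.44479204 0.24845139 0.012     ] be1 [0.63756184 0.2715135  0.012     ] nose [0.6712065  0.27582766 0.014     ]
grip top [0.56568296 0.26299244 0.05      ] [0.53634006 0.25961093 0.05      ]
[397.70656424 138.82284522]
```

```bash
python3 -m handwheel '[{"dx":0.0442,"dy":-0.0015,"dz":0.03,"wx":0,"wy":0,"wz":0,"jaw":-1},{"dx":0.0442,"dy":-0.0015,"dz":0.03,"wx":0,"wy":0,"wz":0,"jaw":-1},{"dx":0,"dy":0,"dz":0.06,"wx":0,"wy":0,"wz":0,"jaw":-1},{"dx":0,"dy":0,"dz":0.06,"wx":0,"wy":0,"wz":0,"jaw":-1},{"dx":0,"dy":0,"dz":0.03,"wx":0,"wy":0,"wz":0,"jaw":-1}]'
python3 -m handwheel '[{"dx":0,"dy":0,"dz":0.0275,"wx":0,"wy":0,"wz":0,"jaw":-1},{"dx":0,"dy":0,"dz":0,"wx":0,"wy":0,"wz":0,"jaw":0},{"dx":0,"dy":0,"dz":0,"wx":0,"wy":0,"wz":0,"jaw":1},{"dx":0,"dy":0,"dz":0,"wx":0,"wy":0,"wz":0,"jaw":1},{"dx":0,"dy":0,"dz":0,"wx":0,"wy":0,"wz":0,"jaw":1}]' 25
```

```text
time_s: 4.42
tcp_pos: [0.5483, 0.2597, 0.0422]
eef_rot: [[0.993, 0.115, -0.004], [0.115, -0.993, -0.002], [-0.004, 0.001, -1.0]]
ft_force: [-0.9, -0.0, 0.4]
opening: 0.0881
gripper_force: 0.0
time_s: 5.05
tcp_pos: [0.5505, 0.2616, 0.0193]
eef_rot: [[0.994, 0.114, 0.001], [0.114, -0.994, 0.001], [0.002, -0.001, -1.0]]
ft_force: [-0.3, -0.2, -0.2]
opening: 0.0501
gripper_force: 0.0
```

```bash
python3 -m handwheel '[{"dx":0,"dy":0,"dz":0,"wx":0,"wy":0,"wz":0,"jaw":1},{"dx":0,"dy":0,"dz":0,"wx":0,"wy":0,"wz":0,"jaw":1},{"dx":0,"dy":0,"dz":0,"wx":0,"wy":0,"wz":0,"jaw":1},{"dx":-0.003,"dy":0,"dz":0,"wx":0,"wy":0,"wz":0,"jaw":1},{"dx":-0.003,"dy":0,"dz":0,"wx":0,"wy":0,"wz":0,"jaw":1}]'
python3 -m handwheel '[{"dx":-0.003,"dy":0,"dz":0,"wx":0,"wy":0,"wz":0,"jaw":1},{"dx":-0.003,"dy":0,"dz":0,"wx":0,"wy":0,"wz":0,"jaw":1},{"dx":0,"dy":0,"dz":0,"wx":0,"wy":0,"wz":0,"jaw":1}]'
```

```text
time_s: 5.68
tcp_pos: [0.5442, 0.2602, 0.0183]
eef_rot: [[0.994, 0.113, 0.001], [0.113, -0.994, -0.0], [0.001, 0.0, -1.0]]
ft_force: [2.5, -1.6, -0.0]
opening: 0.0198
gripper_force: 25.0
time_s: 6.05
tcp_pos: [0.5375, 0.2603, 0.0182]
eef_rot: [[0.993, 0.114, -0.0], [0.114, -0.993, 0.0], [-0.0, -0.0, -1.0]]
ft_force: [0.7, -0.8, 0.7]
opening: 0.0201
gripper_force: 25.0
```

```bash
python3 -m handwheel '[{"dx":0,"dy":0,"dz":-0.02,"wx":0,"wy":0,"wz":0,"jaw":1},{"dx":0,"dy":0,"dz":-0.03,"wx":0,"wy":0,"wz":0,"jaw":1},{"dx":0,"dy":0,"dz":-0.035,"wx":0,"wy":0,"wz":0,"jaw":1},{"dx":0,"dy":0,"dz":-0.035,"wx":0,"wy":0,"wz":0,"jaw":1},{"dx":0,"dy":0,"dz":-0.025,"wx":0,"wy":0,"wz":0,"jaw":1}]'
python3 -c "
from h import *
import pickle
c=cams.read_camera('wrist');cv2.imwrite('pics/w4.png',c['img']);pickle.dump(c,open('w4.pkl','wb'))"
```

```text
time_s: 6.68
tcp_pos: [0.5373, 0.2601, 0.1653]
eef_rot: [[0.993, 0.114, -0.0], [0.114, -0.993, 0.0], [-0.0, -0.0, -1.0]]
ft_force: [0.1, -0.3, -5.9]
opening: 0.0197
gripper_force: 25.0
```

View pics/w4.png

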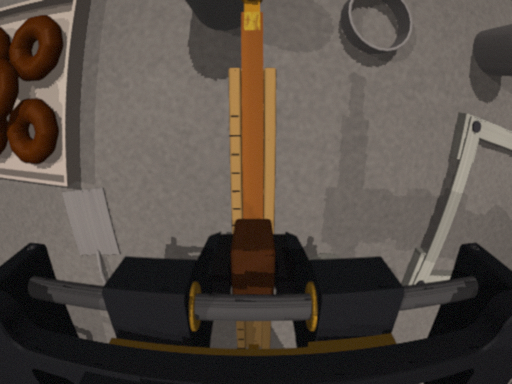

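The rule hangs level in the grip, with its body's end at row 68 and columns 230–276.

```bash
python3 - <<'E'
from h import *
import pickle
c=pickle.load(open("w4.pkl","rb"));s=r.observe();z=s["tcp_pos"][2]-.006
R=np.array(s["eef_rot"])
for u,v,h in((230,69,0),(276,69,0),(233,222,0),(275,222,0),(251,30,.001),(241,11,0)):
    print(u,v,np.round(R.T@(pt(c,u,v,z+h,True)-s["tcp_pos"]),4))
E
python3 -m handwheel '[{"dx":-0.0063,"dy":0.037,"dz":0,"wx":0,"wy":0,"wz":0,"jaw":1},{"dx":-0.0063,"dy":0.037,"dz":0,"wx":0,"wy":0,"wz":0,"jaw":1},{"dx":-0.0063,"dy":0.037,"dz":0,"wx":0,"wy":0,"wz":0,"jaw":1},{"dx":-0.0063,"dy":0.037,"dz":0,"wx":0,"wy":0,"wz":0,"jaw":1},{"dx":-0.0063,"dy":0.037,"dz":0,"wx":0,"wy":0,"wz":0,"jaw":1}]'
python3 -m handwheel '[{"dx":-0.0063,"dy":0.037,"dz":0,"wx":0,"wy":0,"wz":0,"jaw":1},{"dx":-0.0063,"dy":0.037,"dz":0,"wx":0,"wy":0,"wz":0,"jaw":1},{"dx":-0.0063,"dy":0.037,"dz":0,"wx":0,"wy":0,"wz":0,"jaw":1},{"dx":-0.0063,"dy":0.037,"dz":0,"wx":0,"wy":0,"wz":0,"jaw":1},{"dx":-0.0063,"dy":0.037,"dz":0,"wx":0,"wy":0,"wz":0,"jaw":1}]'
python3 -m handwheel '[{"dx":0,"dy":0,"dz":0,"wx":0,"wy":0,"wz":0.136,"jaw":1},{"dx":0,"dy":0,"dz":0,"wx":0,"wy":0,"wz":0.136,"jaw":1},{"dx":0,"dy":0,"dz":0,"wx":0,"wy":0,"wz":0.136,"jaw":1},{"dx":0,"dy":0,"dz":0,"wx":0,"wy":0,"wz":0.136,"jaw":1},{"dx":0,"dy":0,"dz":0,"wx":0,"wy":0,"wz":0.136,"jaw":1}]'
python3 -m handwheel '[{"dx":0,"dy":0,"dz":0,"wx":0,"wy":0,"wz":0.136,"jaw":1},{"dx":0,"dy":0,"dz":0,"wx":0,"wy":0,"wz":0.136,"jaw":1},{"dx":0,"dy":0,"dz":0,"wx":0,"wy":0,"wz":0.136,"jaw":1},{"dx":0,"dy":0,"dz":0,"wx":0,"wy":0,"wz":0,"jaw":1}]'
python3 -c "
from h import *
import pickle
print(r.observe()['joints'])
c=cams.read_camera('wrist');cv2.imwrite('pics/w5.png',cv2.resize(c['img'],(800,600)));pickle.dump(c,open('w5.pkl','wb'))"
```

```text
230 69 [ 0.0939 -0.0116  0.0064]
276 69 [0.0939 0.0109 0.0063]
233 222 [ 0.0134 -0.0112  0.0061]
275 222 [0.0134 0.0118 0.006 ]
251 30 [ 0.1137 -0.0014  0.0054]
241 11 [ 0.1242 -0.0063  0.0065]
time_s: 7.35
tcp_pos: [0.5264, 0.0715, 0.1629]
eef_rot: [[0.993, 0.114, -0.002], [0.114, -0.993, -0.0], [-0.002, -0.0, -1.0]]
ft_force: [-0.2, -0.5, -5.1]
opening: 0.02
gripper_force: 25.0
time_s: 7.98
tcp_pos: [0.5163, -0.1155, 0.1629]
eef_rot: [[0.993, 0.114, -0.002], [0.114, -0.993, 0.001], [-0.001, -0.001, -1.0]]
ft_force: [0.3, 1.3, -4.6]
opening: 0.0201
gripper_force: 25.0
time_s: 8.6
tcp_pos: [0.5164, -0.1141, 0.1628]
eef_rot: [[0.842, -0.54, -0.002], [-0.54, -0.842, 0.001], [-0.002, 0.0, -1.0]]
ft_force: [-0.0, 1.5, -5.8]
opening: 0.0197
gripper_force: 25.0
time_s: 9.1
tcp_pos: [0.5166, -0.1141, 0.1629]
eef_rot: [[0.564, -0.826, -0.001], [-0.826, -0.564, 0.0], [-0.001, 0.001, -1.0]]
ft_force: [-0.4, 0.3, -5.3]
opening: 0.0197
gripper_force: 25.0
[ 0.25506727  0.43972489 -0.15436476  1.91431643  0.09139529  0.79574019
 -2.49192501]
```

View pics/w5.png

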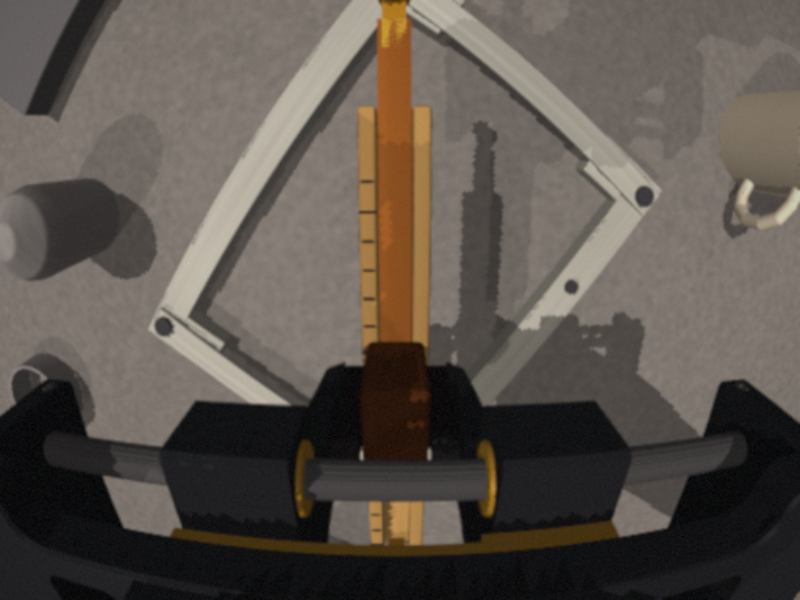

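The nose is at top (395,5) near the far right corner. Far-left pin shows at (163,326), near-right pin at (644,195) and a screw at (571,287). The body is centred between the frame sides.

```bash
python3 - <<'E'
from h import *
import pickle
c=pickle.load(open("w5.pkl","rb"));k=.64
O=np.array([.5256,-.1220]);ex=np.array([.99959,-.0288]);ey=np.array([.0288,.99959])
for n,u,v,z in(("fl",163,326,.026),("nr",644.5,195.5,.026),("s2",571,287,.018)):
    p=pt(c,u*k,v*k,z,True)[:2];print(n,p,np.round([(p-O)@ex,(p-O)@ey],4))
E
python3 -m handwheel '[{"dx":0,"dy":0,"dz":0.03,"wx":0,"wy":0,"wz":0,"jaw":1},{"dx":0,"dy":0,"dz":0.035,"wx":0,"wy":0,"wz":0,"jaw":1},{"dx":0,"dy":0,"dz":0.035,"wx":0,"wy":0,"wz":0,"jaw":1},{"dx":0,"dy":0,"dz":0.025,"wx":0,"wy":0,"wz":0,"jaw":1},{"dx":0,"dy":0,"dz":0.012,"wx":0,"wy":0,"wz":0,"jaw":1}]'
```

```text
fl [0.63569874 0.00532342] [0.1064 0.1304]
nr [ 0.41389246 -0.25869621] [-0.1077 -0.1399]
s2 [ 0.41448511 -0.17759033] [-0.1095 -0.0588]
time_s: 9.78
tcp_pos: [0.5165, -0.1144, 0.0249]
eef_rot: [[0.564, -0.826, -0.002], [-0.826, -0.564, 0.001], [-0.002, 0.001, -1.0]]
ft_force: [0.5, 0.2, -4.8]
opening: 0.0198
gripper_force: 25.0
```

```bash
python3 -m handwheel '[{"dx":0,"dy":0,"dz":0.003,"wx":0,"wy":0,"wz":0,"jaw":1},{"dx":0,"dy":0,"dz":0.0035,"wx":0,"wy":0,"wz":0,"jaw":1},{"dx":0,"dy":0,"dz":0,"wx":0,"wy":0,"wz":0,"jaw":1}]'
python3 -m handwheel '[{"dx":-0.003,"dy":0,"dz":0,"wx":0,"wy":0,"wz":0,"jaw":1},{"dx":-0.003,"dy":0,"dz":0,"wx":0,"wy":0,"wz":0,"jaw":1},{"dx":-0.002,"dy":0,"dz":0,"wx":0,"wy":0,"wz":0,"jaw":1},{"dx":0,"dy":0,"dz":0,"wx":0,"wy":0,"wz":0,"jaw":1}]'
python3 -m handwheel '[{"dx":-0.002,"dy":0,"dz":0,"wx":0,"wy":0,"wz":0,"jaw":1},{"dx":0,"dy":0,"dz":0,"wx":0,"wy":0,"wz":0,"jaw":1}]'
```

```text
time_s: 10.15
tcp_pos: [0.5178, -0.1149, 0.0202]
eef_rot: [[0.562, -0.827, 0.001], [-0.827, -0.562, -0.0], [0.001, -0.001, -1.0]]
ft_force: [-0.3, 0.0, -4.4]
opening: 0.0197
gripper_force: 25.0
time_s: 10.65
tcp_pos: [0.5128, -0.1079, 0.0198]
eef_rot: [[0.562, -0.827, -0.0], [-0.827, -0.562, 0.0], [-0.0, 0.0, -1.0]]
ft_force: [-0.4, -0.4, -5.3]
opening: 0.0202
gripper_force: 25.0
time_s: 10.9
tcp_pos: [0.5117, -0.1064, 0.0197]
eef_rot: [[0.562, -0.827, -0.0], [-0.827, -0.562, 0.0], [-0.0, 0.0, -1.0]]
ft_force: [-1.4, -0.5, -5.4]
opening: 0.0198
gripper_force: 25.0
```

```bash
python3 -m handwheel '[{"dx":0,"dy":0,"dz":0.0015,"wx":0,"wy":0,"wz":0,"jaw":1},{"dx":0,"dy":0,"dz":0,"wx":0,"wy":0,"wz":0,"jaw":1}]'
python3 -m handwheel '[{"dx":0,"dy":0,"dz":0.001,"wx":0,"wy":0,"wz":0,"jaw":1},{"dx":0,"dy":0,"dz":0,"wx":0,"wy":0,"wz":0,"jaw":1}]'
```

```text
time_s: 11.15
tcp_pos: [0.512, -0.1066, 0.0183]
eef_rot: [[0.562, -0.827, 0.0], [-0.827, -0.562, -0.0], [0.0, -0.0, -1.0]]
ft_force: [0.2, 0.1, -3.7]
opening: 0.0193
gripper_force: 25.0
time_s: 11.4
tcp_pos: [0.5123, -0.1071, 0.0181]
eef_rot: [[0.562, -0.827, 0.001], [-0.827, -0.562, -0.001], [0.001, -0.0, -1.0]]
ft_force: [-2.6, -0.0, 7.5]
opening: 0.0196
gripper_force: 25.0
```

```bash
python3 -m handwheel '[{"dx":0,"dy":0,"dz":-0.0005,"wx":0,"wy":0,"wz":0,"jaw":1},{"dx":-0.001,"dy":0,"dz":0,"wx":0,"wy":0,"wz":0,"jaw":1},{"dx":-0.001,"dy":0,"dz":0,"wx":0,"wy":0,"wz":0,"jaw":1}]'
python3 -m handwheel '[{"dx":-0.001,"dy":0,"dz":0,"wx":0,"wy":0,"wz":0,"jaw":1},{"dx":0,"dy":0,"dz":0,"wx":0,"wy":0,"wz":0,"jaw":1}]'
```

```text
time_s: 11.78
tcp_pos: [0.5117, -0.1061, 0.0182]
eef_rot: [[0.561, -0.828, 0.002], [-0.828, -0.561, -0.001], [0.002, -0.001, -1.0]]
ft_force: [1.9, -4.8, 4.1]
opening: 0.0195
gripper_force: 25.0
time_s: 12.02
tcp_pos: [0.5113, -0.105, 0.0182]
eef_rot: [[0.561, -0.828, 0.002], [-0.828, -0.561, -0.001], [0.002, -0.001, -1.0]]
ft_force: [0.7, -5.1, 3.1]
opening: 0.0194
gripper_force: 25.0
```

```bash
python3 -m handwheel '[{"dx":-0.001,"dy":0,"dz":0,"wx":0,"wy":0,"wz":0,"jaw":1},{"dx":0,"dy":0,"dz":0,"wx":0,"wy":0,"wz":0,"jaw":1}]' | egrep 'tcp|ft'
python3 -m handwheel '[{"dx":-0.001,"dy":0,"dz":0,"wx":0,"wy":0,"wz":0,"jaw":1},{"dx":0,"dy":0,"dz":0,"wx":0,"wy":0,"wz":0,"jaw":1}]'| egrep 'tcp|ft'
```

```text
tcp_pos: [0.5109, -0.104, 0.0182]
ft_force: [2.2, -5.3, 3.8]
tcp_pos: [0.5104, -0.103, 0.0182]
ft_force: [1.9, -4.8, 3.1]
```

```bash
python3 -m handwheel '[{"dx":-0.0008,"dy":0,"dz":0,"wx":0,"wy":0,"wz":0,"jaw":1},{"dx":0,"dy":0,"dz":0,"wx":0,"wy":0,"wz":0,"jaw":1}]' | egrep 'tcp|ft'
python3 -m handwheel '[{"dx":-0.0008,"dy":0,"dz":0,"wx":0,"wy":0,"wz":0,"jaw":1},{"dx":0,"dy":0,"dz":0,"wx":0,"wy":0,"wz":0,"jaw":1}]'| egrep 'tcp|ft'
```

```text
tcp_pos: [0.5099, -0.1023, 0.0182]
ft_force: [2.4, -4.7, 3.9]
tcp_pos: [0.5095, -0.1016, 0.0182]
ft_force: [1.6, -4.1, 3.4]
```

```bash
for i in 1; do python3 -m handwheel '[{"dx":-0.0008,"dy":0,"dz":0,"wx":0,"wy":0,"wz":0,"jaw":1},{"dx":0,"dy":0,"dz":0,"wx":0,"wy":0,"wz":0,"jaw":1}]' | egrep 'tcp|ft'; done
python3 -m handwheel '[{"dx":-0.0008,"dy":0,"dz":0,"wx":0,"wy":0,"wz":0,"jaw":1},{"dx":0,"dy":0,"dz":0,"wx":0,"wy":0,"wz":0,"jaw":1}]'| egrep 'tcp|ft'
python3 -m handwheel '[{"dx":-0.0005,"dy":0,"dz":0,"wx":0,"wy":0,"wz":0,"jaw":1},{"dx":0,"dy":0,"dz":0,"wx":0,"wy":0,"wz":0,"jaw":1}]'| egrep 'tcp|ft'
```

```text
tcp_pos: [0.5093, -0.1012, 0.0182]
ft_force: [3.5, -4.9, 2.6]
tcp_pos: [0.5092, -0.1011, 0.0182]
ft_force: [4.2, -5.9, 1.0]
tcp_pos: [0.5092, -0.1011, 0.0182]
ft_force: [5.2, -7.6, -0.1]
```

```bash
python3 -m handwheel '[{"dx":0.002,"dy":0,"dz":0,"wx":0,"wy":0,"wz":0,"jaw":1},{"dx":0.004,"dy":0,"dz":0,"wx":0,"wy":0,"wz":0,"jaw":1},{"dx":0.004,"dy":0,"dz":0,"wx":0,"wy":0,"wz":0,"jaw":1},{"dx":0.004,"dy":0,"dz":0,"wx":0,"wy":0,"wz":0,"jaw":1},{"dx":0.004,"dy":0,"dz":0,"wx":0,"wy":0,"wz":0,"jaw":1}]'
python3 -m handwheel '[{"dx":0.005,"dy":0,"dz":0,"wx":0,"wy":0,"wz":0,"jaw":1},{"dx":0.005,"dy":0,"dz":0,"wx":0,"wy":0,"wz":0,"jaw":1},{"dx":0.005,"dy":0,"dz":0,"wx":0,"wy":0,"wz":0,"jaw":1},{"dx":0.004,"dy":0,"dz":0,"wx":0,"wy":0,"wz":0,"jaw":1},{"dx":0,"dy":0,"dz":0,"wx":0,"wy":0,"wz":0,"jaw":1}]'
```

```text
time_s: 14.4
tcp_pos: [0.5171, -0.1126, 0.0181]
eef_rot: [[0.563, -0.827, -0.0], [-0.827, -0.563, 0.002], [-0.002, -0.001, -1.0]]
ft_force: [-1.5, 1.6, 9.2]
opening: 0.02
gripper_force: 25.0
time_s: 15.02
tcp_pos: [0.5282, -0.1289, 0.0181]
eef_rot: [[0.562, -0.827, 0.001], [-0.827, -0.562, 0.001], [-0.001, -0.001, -1.0]]
ft_force: [0.5, -0.6, 7.7]
opening: 0.0197
gripper_force: 25.0
```

```bash
python3 -m handwheel '[{"dx":0.004,"dy":0,"dz":-0.0005,"wx":0,"wy":0,"wz":0,"jaw":1},{"dx":0.003,"dy":0,"dz":0,"wx":0,"wy":0,"wz":0,"jaw":1},{"dx":0,"dy":0,"dz":0,"wx":0,"wy":0,"wz":0,"jaw":1}]' | egrep 'tcp|ft'
python3 -m handwheel '[{"dx":0.001,"dy":0,"dz":0,"wx":0,"wy":0,"wz":0,"jaw":1},{"dx":0,"dy":0,"dz":0,"wx":0,"wy":0,"wz":0,"jaw":1}]'| egrep 'tcp|ft'
python3 -m handwheel '[{"dx":0.001,"dy":0,"dz":0,"wx":0,"wy":0,"wz":0,"jaw":1},{"dx":0,"dy":0,"dz":0,"wx":0,"wy":0,"wz":0,"jaw":1}]'| egrep 'tcp|ft'
```

```text
tcp_pos: [0.5322, -0.1349, 0.0182]
ft_force: [2.4, 2.9, 2.3]
tcp_pos: [0.5326, -0.136, 0.0182]
ft_force: [3.3, 2.8, 2.0]
tcp_pos: [0.5329, -0.1374, 0.0182]
ft_force: [3.3, 3.9, 2.4]
```

```bash
python3 -m handwheel '[{"dx":0,"dy":-0.001,"dz":0,"wx":0,"wy":0,"wz":-0.006,"jaw":1},{"dx":0,"dy":0,"dz":0,"wx":0,"wy":0,"wz":0,"jaw":1}]' | egrep 'tcp|ft'
python3 -m handwheel '[{"dx":0.0007,"dy":0,"dz":0,"wx":0,"wy":0,"wz":0,"jaw":1},{"dx":0,"dy":0,"dz":0,"wx":0,"wy":0,"wz":0,"jaw":1}]'| egrep 'tcp|ft|eef'
```

```text
tcp_pos: [0.533, -0.1374, 0.0182]
ft_force: [-0.7, 1.8, 4.0]
tcp_pos: [0.5331, -0.1375, 0.0182]
eef_rot: [[0.567, -0.824, -0.002], [-0.824, -0.567, 0.0], [-0.001, 0.001, -1.0]]
ft_force: [-1.2, 3.6, 5.9]
```

```bash
python3 -m handwheel '[{"dx":0.0005,"dy":0,"dz":-0.0003,"wx":0,"wy":0,"wz":0,"jaw":1},{"dx":0,"dy":0,"dz":0,"wx":0,"wy":0,"wz":0,"jaw":1}]' | egrep 'tcp|ft'
python3 -m handwheel '[{"dx":0.0004,"dy":0,"dz":0,"wx":0,"wy":0,"wz":0,"jaw":1},{"dx":0,"dy":0,"dz":0,"wx":0,"wy":0,"wz":0,"jaw":1}]'| egrep 'tcp|ft|eef'
```

```text
tcp_pos: [0.5331, -0.1376, 0.0182]
ft_force: [-3.1, 3.7, 3.5]
tcp_pos: [0.5332, -0.1376, 0.0182]
eef_rot: [[0.567, -0.824, -0.003], [-0.824, -0.567, 0.001], [-0.002, 0.002, -1.0]]
ft_force: [-3.7, 4.4, 5.5]
```

```bash
python3 -m handwheel '[{"dx":0.0004,"dy":0,"dz":-0.0001,"wx":0,"wy":0,"wz":0,"jaw":1},{"dx":0,"dy":0,"dz":0,"wx":0,"wy":0,"wz":0,"jaw":1},{"dx":0,"dy":0,"dz":0,"wx":0,"wy":0,"wz":0,"jaw":1},{"dx":0,"dy":0,"dz":0,"wx":0,"wy":0,"wz":0,"jaw":1}]' | egrep 'tcp|ft'
python3 -m handwheel '[{"dx":0,"dy":0,"dz":0,"wx":0,"wy":0,"wz":0,"jaw":1},{"dx":0,"dy":0,"dz":0,"wx":0,"wy":0,"wz":0,"jaw":1},{"dx":0,"dy":0,"dz":0,"wx":0,"wy":0,"wz":0,"jaw":1}]'| egrep 'tcp|ft|eef|time'
python3 -c "
from h import *
c=cams.read_camera('wrist');cv2.imwrite('pics/w6.png',cv2.resize(c['img'][:200,100:400],(800,533),interpolation=cv2.INTER_CUBIC))
import pickle;pickle.dump(c,open('w6.pkl','wb'))"
```

```text
tcp_pos: [0.5332, -0.1376, 0.0182]
ft_force: [-4.0, 4.7, 5.1]
time_s: 17.77
tcp_pos: [0.5332, -0.1376, 0.0182]
eef_rot: [[0.567, -0.824, -0.003], [-0.824, -0.567, 0.001], [-0.003, 0.002, -1.0]]
ft_force: [-3.0, 5.3, 5.0]
```

View pics/w6.png

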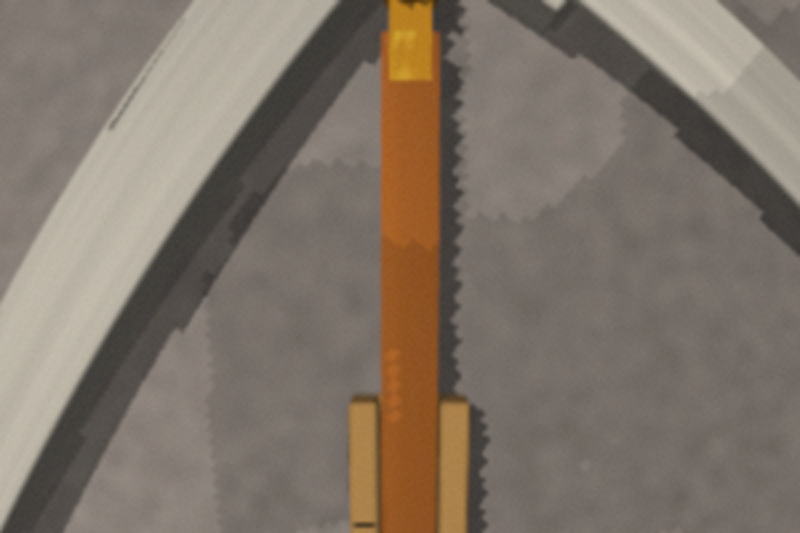

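The nose is just out of the top of the crop, at (410,0) between both inner faces. The body's end is at crop row 397, i.e. image row 149.

Run:
```python
from h import *
import pickle
c=pickle.load(open("w6.pkl","rb"));s=r.observe();z=s["tcp_pos"][2]-.006
R=np.array(s["eef_rot"]);t=np.array(s["tcp_pos"])
for u,v in((100+364*.375,149),(100+454*.375,149)):
    print(np.round(R.T@(pt(c,u,v,z,True)-t),4))
print(s["ft_force"],s["moment"],s["time_s"])
t0=np.array([.5092,-.1011]);print(np.linalg.norm(t[:2]-t0))
# corner inner edges: far rail top edge & right rail block
k=.375
for n,u,v,zz in(("far rail inner",175,340,.018),("far rail inner2",270,185,.018),("strip in",560,45,.026),):
    print(n,pt(c,100+u*k,v*k,zz,True))
```

```text
[ 0.0534 -0.009   0.0058]
[0.0534 0.0084 0.0059]
[-3.42990996  5.28908654  4.63467295] [ 1.15242445  0.73636971 -0.30370472] 17.825
0.04370952230865996
far rail inner [ 0.60722719 -0.16680343  0.018     ]
far rail inner2 [ 0.60773523 -0.20077572  0.018     ]
strip in [ 0.57973456 -0.25040986  0.026     ]
```

```bash
python3 -m handwheel '[{"dx":0.0003,"dy":0,"dz":0,"wx":0,"wy":0,"wz":0,"jaw":1},{"dx":0,"dy":0,"dz":0,"wx":0,"wy":0,"wz":0,"jaw":1},{"dx":0,"dy":0,"dz":0,"wx":0,"wy":0,"wz":0,"jaw":1},{"dx":0,"dy":0,"dz":0,"wx":0,"wy":0,"wz":0,"jaw":1},{"dx":0,"dy":0,"dz":0,"wx":0,"wy":0,"wz":0,"jaw":1}]' | egrep 'tcp|ft'
python3 -m handwheel '[{"dx":0,"dy":0,"dz":0,"wx":0,"wy":0,"wz":0,"jaw":1},{"dx":0,"dy":0,"dz":0,"wx":0,"wy":0,"wz":0,"jaw":1}]'| egrep 'tcp|ft|eef|time'
```

```text
tcp_pos: [0.5332, -0.1377, 0.0182]
ft_force: [-4.2, 6.5, 5.6]
time_s: 18.7
tcp_pos: [0.5332, -0.1377, 0.0182]
eef_rot: [[0.567, -0.824, -0.003], [-0.824, -0.567, 0.001], [-0.003, 0.002, -1.0]]
ft_force: [-5.2, 6.3, 5.5]
```

```bash
python3 -m handwheel '[{"dx":-0.003,"dy":0,"dz":-0.0004,"wx":0,"wy":0,"wz":0,"jaw":1},{"dx":-0.005,"dy":0,"dz":0,"wx":0,"wy":0,"wz":0,"jaw":1},{"dx":-0.006,"dy":0,"dz":0,"wx":0,"wy":0,"wz":0,"jaw":1},{"dx":-0.006,"dy":0,"dz":0,"wx":0,"wy":0,"wz":0,"jaw":1},{"dx":-0.006,"dy":0,"dz":0,"wx":0,"wy":0,"wz":0,"jaw":1}]' | egrep 'tcp|ft'
python3 -m handwheel '[{"dx":-0.006,"dy":0,"dz":0,"wx":0,"wy":0,"wz":0,"jaw":1},{"dx":-0.006,"dy":0,"dz":0,"wx":0,"wy":0,"wz":0,"jaw":1},{"dx":-0.005,"dy":0,"dz":0,"wx":0,"wy":0,"wz":0,"jaw":1},{"dx":0,"dy":0,"dz":0,"wx":0,"wy":0,"wz":0,"jaw":1}]'| egrep 'tcp|ft|eef|time'
```

```text
tcp_pos: [0.5199, -0.117, 0.0189]
ft_force: [0.6, -1.1, -4.9]
time_s: 19.82
tcp_pos: [0.51, -0.1026, 0.0189]
eef_rot: [[0.567, -0.823, -0.001], [-0.823, -0.567, 0.0], [-0.001, 0.001, -1.0]]
ft_force: [0.9, 0.2, -5.3]
```

```bash
python3 -m handwheel '[{"dx":0,"dy":0,"dz":-0.02,"wx":0,"wy":0,"wz":0,"jaw":1},{"dx":0,"dy":0,"dz":-0.03,"wx":0,"wy":0,"wz":0,"jaw":1},{"dx":0,"dy":0,"dz":-0.02,"wx":0,"wy":0,"wz":0,"jaw":1},{"dx":0.0155,"dy":0.0046,"dz":0,"wx":0,"wy":0,"wz":0,"jaw":1},{"dx":0.0155,"dy":0.0046,"dz":0,"wx":0,"wy":0,"wz":0,"jaw":1}]' | egrep 'tcp|ft'
python3 -m handwheel '[{"dx":0,"dy":0,"dz":0,"wx":0,"wy":0,"wz":-0.1543,"jaw":1},{"dx":0,"dy":0,"dz":0,"wx":0,"wy":0,"wz":-0.1543,"jaw":1},{"dx":0,"dy":0,"dz":0,"wx":0,"wy":0,"wz":-0.1543,"jaw":1},{"dx":0,"dy":0,"dz":0,"wx":0,"wy":0,"wz":-0.1543,"jaw":1},{"dx":0,"dy":0,"dz":0,"wx":0,"wy":0,"wz":-0.1543,"jaw":1}]' | egrep 'tcp|ft'
python3 -m handwheel '[{"dx":0,"dy":0,"dz":0,"wx":0,"wy":0,"wz":-0.1543,"jaw":1},{"dx":0,"dy":0,"dz":0,"wx":0,"wy":0,"wz":-0.1543,"jaw":1},{"dx":0,"dy":0,"dz":0,"wx":0,"wy":0,"wz":-0.1543,"jaw":1},{"dx":0,"dy":0,"dz":0,"wx":0,"wy":0,"wz":-0.1543,"jaw":1},{"dx":0,"dy":0,"dz":0,"wx":0,"wy":0,"wz":-0.1543,"jaw":1}]' | egrep 'tcp|ft'
python3 -m handwheel '[{"dx":0,"dy":0,"dz":0,"wx":0,"wy":0,"wz":-0.1543,"jaw":1},{"dx":0,"dy":0,"dz":0,"wx":0,"wy":0,"wz":-0.1543,"jaw":1},{"dx":0,"dy":0,"dz":0,"wx":0,"wy":0,"wz":0,"jaw":1},{"dx":0,"dy":0,"dz":0,"wx":0,"wy":0,"wz":0,"jaw":1}]' | egrep 'tcp|ft|eef|time'
python3 -c "
from h import *
import pickle
print(r.observe()['joints'])
c=cams.read_camera('wrist');cv2.imwrite('pics/w7.png',cv2.resize(c['img'],(800,600)));pickle.dump(c,open('w7.pkl','wb'))"
```

```text
tcp_pos: [0.5201, -0.1355, 0.0882]
ft_force: [-0.4, -0.2, -5.6]
tcp_pos: [0.5197, -0.1356, 0.0875]
ft_force: [-0.3, 0.1, -5.2]
tcp_pos: [0.5197, -0.1356, 0.0875]
ft_force: [-0.0, -0.7, -5.4]
time_s: 22.2
tcp_pos: [0.5201, -0.1348, 0.0882]
eef_rot: [[0.638, 0.77, -0.001], [0.77, -0.638, 0.0], [-0.0, -0.001, -1.0]]
ft_force: [-0.2, -0.1, -5.1]
[ 0.62487176  0.6457162  -0.59691276  1.91110722  0.52184992  0.74508265
 -0.96426813]
```

View pics/w7.png

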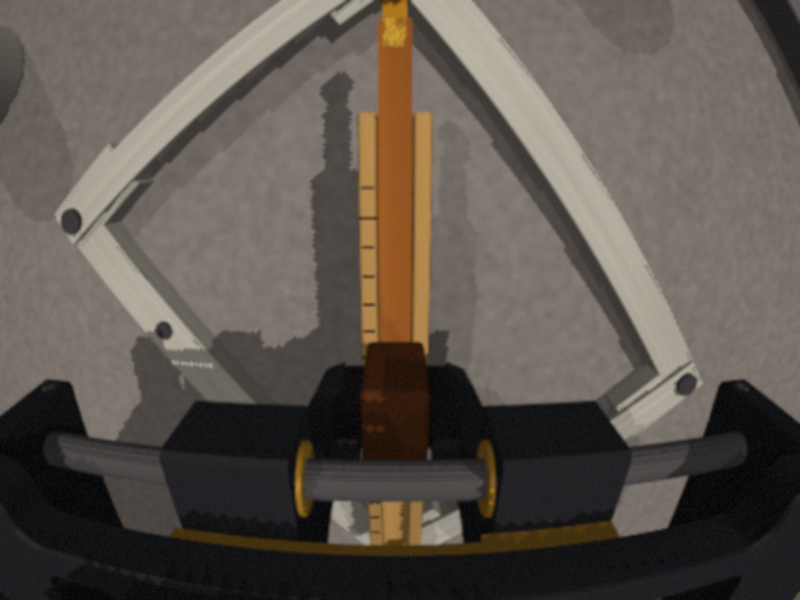

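The near-left pin is at (71,221), a screw at (164,330), the far-right pin at (686,384), and the body's end at row 113.

```bash
python3 - <<'E'
from h import *
import pickle
c=pickle.load(open("w7.pkl","rb"));k=.64;s=r.observe();R=np.array(s["eef_rot"]);t=np.array(s["tcp_pos"])
O=np.array([.5256,-.1220]);ex=np.array([.99959,-.0288]);ey=np.array([.0288,.99959])
for n,u,v,z in(("nl",71,221,.026),("fr",686,384,.026),("s1",164,330,.018)):
    p=pt(c,u*k,v*k,z,True)[:2];print(n,p,np.round([(p-O)@ex,(p-O)@ey],4))
b=R.T@(pt(c,395*k,113*k,t[2]-.006,True)-t);print(b);heel=t[:2]+R[:2,0]*(b[0]-.22);print("heel",heel,"to go",np.array([.4332,-.2394])-heel,"along tool",R[:2,:2].T@(np.array([.4332,-.2394])-heel))
E
python3 -m handwheel '[{"dx":0,"dy":0,"dz":0.025,"wx":0,"wy":0,"wz":0,"jaw":1},{"dx":0,"dy":0,"dz":0.025,"wx":0,"wy":0,"wz":0,"jaw":1},{"dx":0,"dy":0,"dz":0.015,"wx":0,"wy":0,"wz":0,"jaw":1},{"dx":0,"dy":0,"dz":0.004,"wx":0,"wy":0,"wz":0,"jaw":1},{"dx":0,"dy":0,"dz":0,"wx":0,"wy":0,"wz":0,"jaw":1}]'|egrep 'tcp|ft'
```

```text
nl [0.42285613 0.02160558] [-0.1068  0.1406]
fr [ 0.62794943 -0.27315951] [ 0.1067 -0.1481]
s1 [ 0.41859038 -0.05834722] [-0.1088  0.0605]
[ 0.09455485 -0.00066271  0.00596746]
heel [ 0.44033154 -0.23126397] to go [-0.00713154 -0.00813603] along tool [-0.01081454 -0.00031537]
tcp_pos: [0.5209, -0.134, 0.0203]
ft_force: [0.0, -0.2, -5.0]
```

```bash
python3 -m handwheel '[{"dx":0,"dy":0,"dz":0.0018,"wx":0,"wy":0,"wz":0,"jaw":1},{"dx":-0.002,"dy":0,"dz":0,"wx":0,"wy":0,"wz":0,"jaw":1},{"dx":-0.003,"dy":0,"dz":0,"wx":0,"wy":0,"wz":0,"jaw":1},{"dx":-0.002,"dy":0,"dz":0,"wx":0,"wy":0,"wz":0,"jaw":1},{"dx":0,"dy":0,"dz":0,"wx":0,"wy":0,"wz":0,"jaw":1}]'|egrep 'tcp|ft'
python3 -m handwheel '[{"dx":-0.001,"dy":0,"dz":0.0004,"wx":0,"wy":0,"wz":0,"jaw":1},{"dx":0,"dy":0,"dz":0,"wx":0,"wy":0,"wz":0,"jaw":1}]' | egrep 'tcp|ft'
```

```text
tcp_pos: [0.5158, -0.14, 0.0183]
ft_force: [0.3, -1.0, -3.0]
tcp_pos: [0.5159, -0.14, 0.0182]
ft_force: [-0.2, 0.8, 2.9]
```

```bash
python3 -m handwheel '[{"dx":-0.0015,"dy":0,"dz":0,"wx":0,"wy":0,"wz":0,"jaw":1},{"dx":-0.001,"dy":0,"dz":0,"wx":0,"wy":0,"wz":0,"jaw":1},{"dx":0,"dy":0,"dz":0,"wx":0,"wy":0,"wz":0,"jaw":1}]'|egrep 'tcp|ft'
python3 -m handwheel '[{"dx":-0.001,"dy":0,"dz":0,"wx":0,"wy":0,"wz":0,"jaw":1},{"dx":-0.001,"dy":0,"dz":0,"wx":0,"wy":0,"wz":0,"jaw":1},{"dx":0,"dy":0,"dz":0,"wx":0,"wy":0,"wz":0,"jaw":1}]' | egrep 'tcp|ft'
python3 -m handwheel '[{"dx":-0.001,"dy":0,"dz":0,"wx":0,"wy":0,"wz":0,"jaw":1},{"dx":0,"dy":0,"dz":0,"wx":0,"wy":0,"wz":0,"jaw":1}]' | egrep 'tcp|ft'
```

```text
tcp_pos: [0.5145, -0.1416, 0.0182]
ft_force: [0.8, 3.0, 5.8]
tcp_pos: [0.5139, -0.1428, 0.0182]
ft_force: [2.2, 4.9, 4.7]
tcp_pos: [0.5133, -0.1436, 0.0182]
ft_force: [1.5, 3.8, 3.6]
```

```bash
python3 -m handwheel '[{"dx":-0.001,"dy":0,"dz":0,"wx":0,"wy":0,"wz":0,"jaw":1},{"dx":0,"dy":0,"dz":0,"wx":0,"wy":0,"wz":0,"jaw":1}]'|egrep 'tcp|ft'
python3 -m handwheel '[{"dx":-0.001,"dy":0,"dz":0,"wx":0,"wy":0,"wz":0,"jaw":1},{"dx":0,"dy":0,"dz":0,"wx":0,"wy":0,"wz":0,"jaw":1}]' | egrep 'tcp|ft'
python3 -m handwheel '[{"dx":-0.0007,"dy":0,"dz":0,"wx":0,"wy":0,"wz":0,"jaw":1},{"dx":0,"dy":0,"dz":0,"wx":0,"wy":0,"wz":0,"jaw":1}]' | egrep 'tcp|ft'
```

```text
tcp_pos: [0.5127, -0.1444, 0.0182]
ft_force: [2.5, 5.3, 3.3]
tcp_pos: [0.5127, -0.1445, 0.0183]
ft_force: [4.0, 5.6, 2.0]
tcp_pos: [0.5126, -0.1445, 0.0183]
ft_force: [4.3, 7.2, 0.9]
```

```bash
python3 -m handwheel '[{"dx":0.003,"dy":0,"dz":-0.0003,"wx":0,"wy":0,"wz":0,"jaw":1},{"dx":0.005,"dy":0,"dz":0,"wx":0,"wy":0,"wz":0,"jaw":1},{"dx":0.006,"dy":0,"dz":0,"wx":0,"wy":0,"wz":0,"jaw":1},{"dx":0.006,"dy":0,"dz":0,"wx":0,"wy":0,"wz":0,"jaw":1},{"dx":0.004,"dy":0,"dz":0,"wx":0,"wy":0,"wz":0,"jaw":1}]'|egrep 'tcp|ft'
python3 -m handwheel '[{"dx":0.001,"dy":0,"dz":0,"wx":0,"wy":0,"wz":0,"jaw":1},{"dx":0,"dy":0,"dz":0,"wx":0,"wy":0,"wz":0,"jaw":1}]' | egrep 'tcp|ft'
python3 -m handwheel '[{"dx":0.001,"dy":0,"dz":0,"wx":0,"wy":0,"wz":0,"jaw":1},{"dx":0,"dy":0,"dz":0,"wx":0,"wy":0,"wz":0,"jaw":1}]' | egrep 'tcp|ft'
```

```text
tcp_pos: [0.525, -0.1294, 0.0182]
ft_force: [-1.4, 0.1, 6.6]
tcp_pos: [0.5257, -0.1285, 0.0182]
ft_force: [-0.2, -1.0, 6.3]
tcp_pos: [0.5262, -0.1279, 0.0182]
ft_force: [-1.5, -0.8, 6.7]
```

```bash
python3 -m handwheel '[{"dx":0.002,"dy":0,"dz":-0.0003,"wx":0,"wy":0,"wz":0,"jaw":1},{"dx":0.002,"dy":0,"dz":0,"wx":0,"wy":0,"wz":0,"jaw":1},{"dx":0.001,"dy":0,"dz":0,"wx":0,"wy":0,"wz":0,"jaw":1},{"dx":0,"dy":0,"dz":0,"wx":0,"wy":0,"wz":0,"jaw":1}]'|egrep 'tcp|ft'
python3 -m handwheel '[{"dx":0.001,"dy":0,"dz":0,"wx":0,"wy":0,"wz":0,"jaw":1},{"dx":0,"dy":0,"dz":0,"wx":0,"wy":0,"wz":0,"jaw":1}]' | egrep 'tcp|ft'
python3 -m handwheel '[{"dx":0.001,"dy":0,"dz":0,"wx":0,"wy":0,"wz":0,"jaw":1},{"dx":0,"dy":0,"dz":0,"wx":0,"wy":0,"wz":0,"jaw":1}]' | egrep 'tcp|ft'
```

```text
tcp_pos: [0.53, -0.1231, 0.0183]
ft_force: [1.8, -1.8, 0.8]
tcp_pos: [0.5305, -0.1222, 0.0183]
ft_force: [1.1, -4.0, -0.1]
tcp_pos: [0.5305, -0.1222, 0.0183]
ft_force: [-0.6, -4.9, 0.8]
```

```bash
python3 -m handwheel '[{"dx":0,"dy":0.0006,"dz":0,"wx":0,"wy":0,"wz":0.004,"jaw":1},{"dx":0.0004,"dy":0,"dz":0,"wx":0,"wy":0,"wz":0,"jaw":1},{"dx":0,"dy":0,"dz":0,"wx":0,"wy":0,"wz":0,"jaw":1}]'|egrep 'tcp|ft'
python3 -m handwheel '[{"dx":0.0004,"dy":0,"dz":0,"wx":0,"wy":0,"wz":0,"jaw":1},{"dx":0,"dy":0,"dz":0,"wx":0,"wy":0,"wz":0,"jaw":1}]' | egrep 'tcp|ft'
```

```text
tcp_pos: [0.5305, -0.1221, 0.0182]
ft_force: [-2.8, -5.0, 3.7]
tcp_pos: [0.5305, -0.1221, 0.0182]
ft_force: [-3.2, -5.9, 4.2]
```

```bash
python3 -m handwheel '[{"dx":0,"dy":0,"dz":0,"wx":0,"wy":0,"wz":0,"jaw":1},{"dx":0,"dy":0,"dz":0,"wx":0,"wy":0,"wz":0,"jaw":1},{"dx":0,"dy":0,"dz":0,"wx":0,"wy":0,"wz":0,"jaw":1},{"dx":0,"dy":0,"dz":0,"wx":0,"wy":0,"wz":0,"jaw":1},{"dx":0,"dy":0,"dz":0,"wx":0,"wy":0,"wz":0,"jaw":1}]'|egrep 'tcp|ft'
python3 -m handwheel '[{"dx":0.0003,"dy":0.0003,"dz":0,"wx":0,"wy":0,"wz":0.002,"jaw":1},{"dx":0,"dy":0,"dz":0,"wx":0,"wy":0,"wz":0,"jaw":1},{"dx":0,"dy":0,"dz":0,"wx":0,"wy":0,"wz":0,"jaw":1},{"dx":0,"dy":0,"dz":0,"wx":0,"wy":0,"wz":0,"jaw":1},{"dx":0,"dy":0,"dz":0,"wx":0,"wy":0,"wz":0,"jaw":1}]' | egrep 'tcp|ft|time'
python3 -c "
from h import *
import pickle
c=cams.read_camera('wrist');cv2.imwrite('pics/w8.png',cv2.resize(c['img'][:200,100:400],(800,533),interpolation=cv2.INTER_CUBIC));pickle.dump(c,open('w8.pkl','wb'))"
```

```text
tcp_pos: [0.5306, -0.1222, 0.0182]
ft_force: [-3.6, -6.2, 4.6]
time_s: 29.5
tcp_pos: [0.5306, -0.1221, 0.0182]
ft_force: [-4.6, -6.3, 6.3]
```

View pics/w8.png

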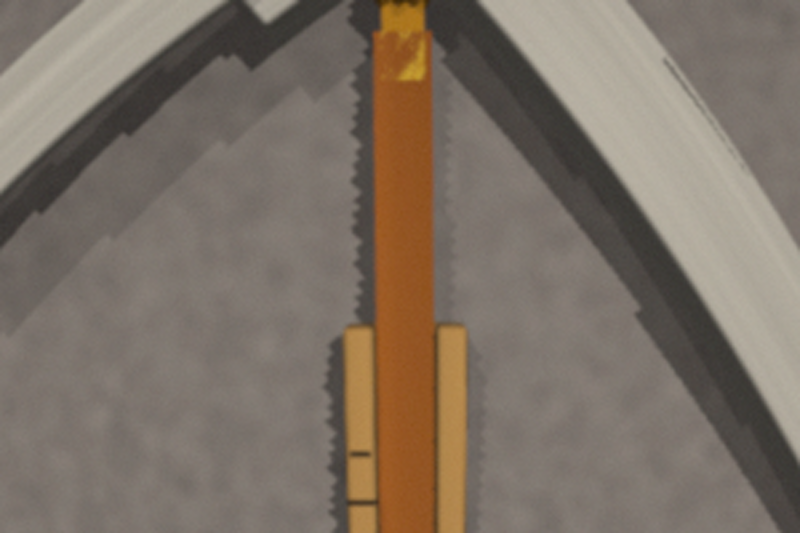

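The body's end is at crop row 325, against 397 before, so the slide is about 14–15 mm less out. The readings are 305.7 and 290.7 mm, which puts the rail about 9.4 mm to the right. Next I'll run the slide in, release the rule inside the frame and rise.

```bash
python3 -m handwheel '[{"dx":-0.003,"dy":0,"dz":-0.0003,"wx":0,"wy":0,"wz":0,"jaw":1},{"dx":-0.006,"dy":0,"dz":0,"wx":0,"wy":0,"wz":0,"jaw":1},{"dx":-0.006,"dy":0,"dz":0,"wx":0,"wy":0,"wz":0,"jaw":1},{"dx":-0.006,"dy":0,"dz":0,"wx":0,"wy":0,"wz":0,"jaw":1},{"dx":-0.005,"dy":0,"dz":0,"wx":0,"wy":0,"wz":0,"jaw":1}]'|egrep 'tcp|ft'
python3 -m handwheel '[{"dx":0,"dy":0,"dz":0.0002,"wx":0,"wy":0,"wz":0,"jaw":1},{"dx":0,"dy":0,"dz":0,"wx":0,"wy":0,"wz":0,"jaw":0},{"dx":0,"dy":0,"dz":0,"wx":0,"wy":0,"wz":0,"jaw":0},{"dx":0,"dy":0,"dz":0,"wx":0,"wy":0,"wz":0,"jaw":0},{"dx":0,"dy":0,"dz":0,"wx":0,"wy":0,"wz":0,"jaw":0}]'
```

```text
tcp_pos: [0.5154, -0.1409, 0.0185]
ft_force: [1.3, 1.8, -3.8]
time_s: 30.8
tcp_pos: [0.5162, -0.1408, 0.0186]
eef_rot: [[0.639, 0.769, 0.0], [0.769, -0.639, -0.0], [0.0, 0.0, -1.0]]
ft_force: [-0.1, -0.4, -0.3]
opening: 0.0442
gripper_force: 0.0
```

```bash
python3 -m handwheel '[{"dx":0,"dy":0,"dz":-0.05,"wx":0,"wy":0,"wz":0,"jaw":0},{"dx":0,"dy":0,"dz":-0.06,"wx":0,"wy":0,"wz":0,"jaw":0},{"dx":-0.0154,"dy":0.0495,"dz":0,"wx":0,"wy":0,"wz":0,"jaw":1},{"dx":-0.0154,"dy":0.0495,"dz":0,"wx":0,"wy":0,"wz":0,"jaw":1},{"dx":-0.0154,"dy":0.0495,"dz":0,"wx":0,"wy":0,"wz":0,"jaw":1}]'|egrep 'tcp|ft'
python3 -m handwheel '[{"dx":-0.0154,"dy":0.0495,"dz":0,"wx":0,"wy":0,"wz":0,"jaw":1},{"dx":0,"dy":0,"dz":0,"wx":0,"wy":0,"wz":-0.165,"jaw":1},{"dx":0,"dy":0,"dz":0,"wx":0,"wy":0,"wz":-0.165,"jaw":1},{"dx":0,"dy":0,"dz":0,"wx":0,"wy":0,"wz":-0.165,"jaw":1},{"dx":0,"dy":0,"dz":0,"wx":0,"wy":0,"wz":-0.165,"jaw":1}]'
python3 -m handwheel '[{"dx":0,"dy":0,"dz":0.02,"wx":0,"wy":0,"wz":0,"jaw":1},{"dx":0,"dy":0,"dz":0,"wx":0,"wy":0,"wz":0,"jaw":1}]'
python3 - <<'E'
from h import *
import pickle
c=cams.read_camera("wrist");cv2.imwrite("pics/w9.png",cv2.resize(c["img"],(800,600),interpolation=cv2.INTER_CUBIC));pickle.dump(c,open("w9.pkl","wb"))
E
```

```text
tcp_pos: [0.6014, -0.2728, 0.1289]
ft_force: [0.5, 0.3, 0.9]
time_s: 32.05
tcp_pos: [0.6287, -0.3147, 0.1283]
eef_rot: [[0.028, 1.0, -0.0], [1.0, -0.028, 0.0], [0.0, -0.0, -1.0]]
ft_force: [-0.2, 0.7, -0.8]
opening: 0.0005
gripper_force: 0.0
time_s: 32.3
tcp_pos: [0.6271, -0.3144, 0.1057]
eef_rot: [[0.036, 0.999, -0.004], [0.999, -0.036, 0.001], [0.001, -0.004, -1.0]]
ft_force: [0.6, -0.6, 0.2]
opening: 0.0008
gripper_force: 0.0
```

View pics/w9.png

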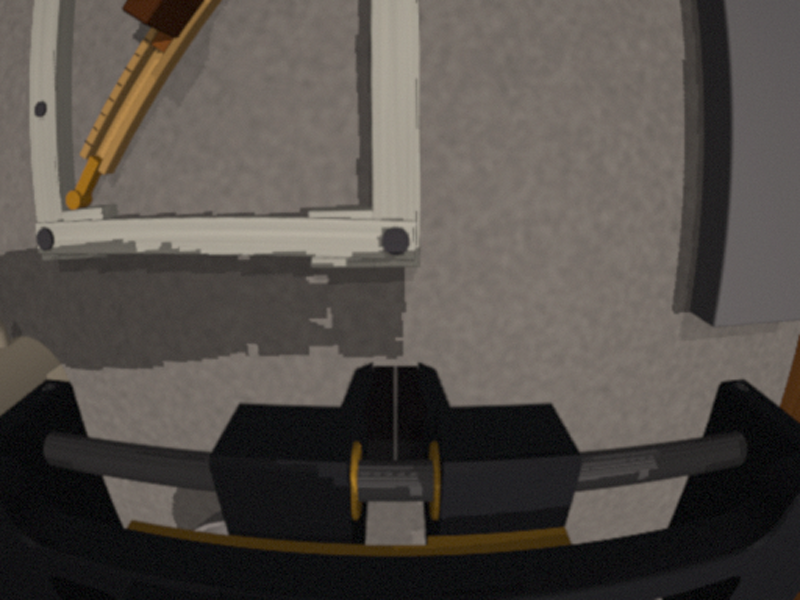

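The closed fingers sit in line with the far rail's right end, whose pin is at (396,240), and the rule lies with its heel at (73,200).

```bash
python3 -m handwheel '[{"dx":0,"dy":0,"dz":0.04,"wx":0,"wy":0,"wz":0,"jaw":1},{"dx":0,"dy":0,"dz":0.04,"wx":0,"wy":0,"wz":0,"jaw":1},{"dx":0,"dy":0,"dz":0.019,"wx":0,"wy":0,"wz":0,"jaw":1},{"dx":0,"dy":0,"dz":0,"wx":0,"wy":0,"wz":0,"jaw":1}]'|egrep 'tcp|ft'
python3 -m handwheel '[{"dx":0.003,"dy":0,"dz":0,"wx":0,"wy":0,"wz":0,"jaw":1},{"dx":0.003,"dy":0,"dz":0,"wx":0,"wy":0,"wz":0,"jaw":1},{"dx":0.002,"dy":0,"dz":0,"wx":0,"wy":0,"wz":0,"jaw":1},{"dx":0,"dy":0,"dz":0,"wx":0,"wy":0,"wz":0,"jaw":1}]'|egrep 'tcp|ft'
python3 -m handwheel '[{"dx":0.002,"dy":0,"dz":0,"wx":0,"wy":0,"wz":0,"jaw":1},{"dx":0,"dy":0,"dz":0,"wx":0,"wy":0,"wz":0,"jaw":1}]'|egrep 'tcp|ft'
```

```text
tcp_pos: [0.6283, -0.3143, 0.0086]
ft_force: [-0.0, 0.6, -0.2]
tcp_pos: [0.6294, -0.3065, 0.01]
ft_force: [-0.2, -0.0, 1.0]
tcp_pos: [0.6291, -0.3045, 0.0095]
ft_force: [-0.8, -0.6, -0.2]
```

```bash
python3 -m handwheel '[{"dx":0.001,"dy":0,"dz":0.001,"wx":0,"wy":0,"wz":0,"jaw":1},{"dx":0.001,"dy":0,"dz":0,"wx":0,"wy":0,"wz":0,"jaw":1},{"dx":0,"dy":0,"dz":0,"wx":0,"wy":0,"wz":0,"jaw":1}]'|egrep 'tcp|ft'
python3 -m handwheel '[{"dx":0.001,"dy":0,"dz":0,"wx":0,"wy":0,"wz":0,"jaw":1},{"dx":0,"dy":0,"dz":0,"wx":0,"wy":0,"wz":0,"jaw":1}]'|egrep 'tcp|ft'
python3 -m handwheel '[{"dx":0.001,"dy":0,"dz":0,"wx":0,"wy":0,"wz":0,"jaw":1},{"dx":0,"dy":0,"dz":0,"wx":0,"wy":0,"wz":0,"jaw":1}]'|egrep 'tcp|ft'
python3 -m handwheel '[{"dx":0.001,"dy":0,"dz":0,"wx":0,"wy":0,"wz":0,"jaw":1},{"dx":0,"dy":0,"dz":0,"wx":0,"wy":0,"wz":0,"jaw":1}]'|egrep 'tcp|ft'
```

```text
tcp_pos: [0.6293, -0.3025, 0.0085]
ft_force: [-0.0, -0.5, -0.6]
tcp_pos: [0.6293, -0.302, 0.0085]
ft_force: [0.3, -0.5, -0.3]
tcp_pos: [0.6292, -0.3019, 0.0086]
ft_force: [1.3, -3.8, -0.7]
tcp_pos: [0.6292, -0.3018, 0.0086]
ft_force: [0.6, -5.5, -1.6]
```

```bash
python3 -m handwheel '[{"dx":0.001,"dy":0,"dz":0,"wx":0,"wy":0,"wz":0,"jaw":1},{"dx":0.001,"dy":0,"dz":0,"wx":0,"wy":0,"wz":0,"jaw":1},{"dx":0.001,"dy":0,"dz":0,"wx":0,"wy":0,"wz":0,"jaw":1},{"dx":0.001,"dy":0,"dz":0,"wx":0,"wy":0,"wz":0,"jaw":1},{"dx":0,"dy":0,"dz":0,"wx":0,"wy":0,"wz":0,"jaw":1}]'|egrep 'tcp|ft'
python3 -m handwheel '[{"dx":0.001,"dy":0,"dz":0,"wx":0,"wy":0,"wz":0,"jaw":1},{"dx":0.001,"dy":0,"dz":0,"wx":0,"wy":0,"wz":0,"jaw":1},{"dx":0.001,"dy":0,"dz":0,"wx":0,"wy":0,"wz":0,"jaw":1},{"dx":0,"dy":0,"dz":0,"wx":0,"wy":0,"wz":0,"jaw":1}]'|egrep 'tcp|ft'
```

```text
tcp_pos: [0.6293, -0.299, 0.0086]
ft_force: [2.1, -8.2, -1.3]
tcp_pos: [0.6294, -0.296, 0.0086]
ft_force: [1.7, -8.3, -1.7]
```

Force is steady at 8 N, so the rail is sliding; 3.5 mm remain.

```bash
python3 -m handwheel '[{"dx":0.001,"dy":0,"dz":0,"wx":0,"wy":0,"wz":0,"jaw":1},{"dx":0.001,"dy":0,"dz":0,"wx":0,"wy":0,"wz":0,"jaw":1},{"dx":0.001,"dy":0,"dz":0,"wx":0,"wy":0,"wz":0,"jaw":1},{"dx":0.0005,"dy":0,"dz":0,"wx":0,"wy":0,"wz":0,"jaw":1},{"dx":0,"dy":0,"dz":0,"wx":0,"wy":0,"wz":0,"jaw":1}]'|egrep 'tcp|ft'
python3 -m handwheel '[{"dx":-0.02,"dy":0,"dz":0,"wx":0,"wy":0,"wz":0,"jaw":1},{"dx":0,"dy":0,"dz":-0.06,"wx":0,"wy":0,"wz":0,"jaw":1},{"dx":-0.03,"dy":-0.05,"dz":-0.06,"wx":0,"wy":0,"wz":0,"jaw":1},{"dx":-0.03,"dy":-0.05,"dz":-0.06,"wx":0,"wy":0,"wz":0,"jaw":1},{"dx":-0.02,"dy":0,"dz":-0.06,"wx":0,"wy":0,"wz":0,"jaw":1}]'|egrep 'tcp|ft'
python3 -m handwheel '[{"dx":0,"dy":0,"dz":-0.05,"wx":0,"wy":0,"wz":0,"jaw":1},{"dx":0,"dy":0,"dz":0,"wx":0,"wy":0,"wz":0,"jaw":1},{"dx":0,"dy":0,"dz":0,"wx":0,"wy":0,"wz":0,"jaw":1}]'|egrep 'tcp|ft|time'
python3 - <<'E'
from h import *
import pickle
c=cams.read_camera("wrist");cv2.imwrite("pics/w10.png",c["img"]);pickle.dump(c,open("w10.pkl","wb"))
# dark pin spots
g=cv2.cvtColor(c["img"],cv2.COLOR_BGR2GRAY)
n=[(.4195,.0213),(.4145,-.259),(.635,.0146),(.6268,-.267)]
for p in n:print(p,np.round(proj(c,(*p,.026),True),1))
E
```

```text
tcp_pos: [0.6295, -0.2926, 0.0086]
ft_force: [0.2, -8.2, -1.6]
tcp_pos: [0.5481, -0.3727, 0.2174]
ft_force: [1.7, -0.9, 1.0]
time_s: 37.48
tcp_pos: [0.5518, -0.371, 0.2668]
ft_force: [-0.7, -0.0, -0.0]
(0.4195, 0.0213) [152.9 -90.4]
(0.4145, -0.259) [146.6  84.2]
(0.635, 0.0146) [302.7 -97.3]
(0.6268, -0.267) [308.3  81.7]
```

```bash
python3 -m handwheel '[{"dx":0.04,"dy":0.01,"dz":-0.03,"wx":0,"wy":0,"wz":0,"jaw":1},{"dx":0.04,"dy":0,"dz":-0.03,"wx":0,"wy":0,"wz":0,"jaw":1},{"dx":0.04,"dy":0,"dz":-0.03,"wx":0,"wy":0,"wz":0,"jaw":1},{"dx":0,"dy":0,"dz":0,"wx":0,"wy":0,"wz":0,"jaw":1},{"dx":0,"dy":0,"dz":0,"wx":0,"wy":0,"wz":0,"jaw":1}]'|egrep 'tcp|ft|time'
python3 - <<'E'
from h import *
import pickle
c=cams.read_camera("wrist");pickle.dump(c,open("w11.pkl","wb"))
g=cv2.cvtColor(c["img"],cv2.COLOR_BGR2GRAY).astype(float)
O=np.array([.5256,-.1220]);ex=np.array([.99959,-.0288]);ey=np.array([.0288,.99959])
for n,p in dict(nl=(.4217,.0213),nr=(.4136,-.259),fl=(.6377,.0146),fr=(.629,-.267)).items():
    u,v=proj(c,(*p,.026),True);u0,v0=int(round(u)),int(round(v))
    if not(12<u0<500 and 12<v0<372):print(n,"out",u,v);continue
    w=g[v0-12:v0+13,u0-12:u0+13];m=((w<80)).astype(np.uint8)
    k,l,st,ce=cv2.connectedComponentsWithStats(m)
    best=min([i for i in range(1,k) if 8<st[i,4]<90],key=lambda i:np.hypot(*(ce[i]-12)),default=None)
    if best is None:print(n,"none",w.min());continue
    uu,vv=ce[best]+[u0-12,v0-12];q=pt(c,uu,vv,.026,True)[:2]
    print(n,np.round([uu,vv],1),st[best,4],np.round(q,4),np.round([(q-O)@ex,(q-O)@ey],4))
x=np.vstack([c["img"]]);cv2.imwrite("pics/w11.png",cv2.resize(x,(800,600),interpolation=cv2.INTER_CUBIC))
E
```

```text
time_s: 38.15
tcp_pos: [0.5654, -0.2526, 0.3557]
ft_force: [-0.0, -0.6, -1.0]
nl out 159.76806584350555 -5.989263053653104
nr [162.6 157.5] 51 [ 0.4134 -0.2583] [-0.1082 -0.1394]
fl out 292.78939506953657 -11.263230243091698
fr [291.7 156.6] 38 [ 0.6283 -0.2653] [ 0.1068 -0.1403]
```

```bash
python3 -m handwheel '[{"dx":0.04,"dy":0,"dz":0,"wx":0,"wy":0,"wz":0,"jaw":1},{"dx":0.04,"dy":0,"dz":0,"wx":0,"wy":0,"wz":0,"jaw":1},{"dx":0,"dy":0,"dz":0,"wx":0,"wy":0,"wz":0,"jaw":1},{"dx":0,"dy":0,"dz":0,"wx":0,"wy":0,"wz":0,"jaw":1}]'|egrep 'tcp|ft|time'
python3 - <<'E'
from h import *
c=cams.read_camera("wrist")
g=cv2.cvtColor(c["img"],cv2.COLOR_BGR2GRAY).astype(float);Q={}
for n,p in dict(nl=(.4217,.0213),nr=(.4136,-.259),fl=(.6377,.0146),fr=(.629,-.267)).items():
    u,v=proj(c,(*p,.026),True);u0,v0=int(round(u)),int(round(v))
    w=g[v0-12:v0+13,u0-12:u0+13];k,l,st,ce=cv2.connectedComponentsWithStats((w<80).astype(np.uint8))
    best=min([i for i in range(1,k) if 8<st[i,4]<90],key=lambda i:np.hypot(*(ce[i]-12)),default=None)
    if best is None:print(n,"none",u,v);continue
    uu,vv=ce[best]+[u0-12,v0-12];Q[n]=pt(c,uu,vv,.026,True)[:2];print(n,np.round([uu,vv],1),st[best,4],np.round(Q[n],4))
ey=Q["nl"]-Q["nr"];ey/=np.linalg.norm(ey)
print("yaw",np.degrees(np.arctan2(-ey[0],ey[1])));nm=(Q["nl"]+Q["nr"])/2
if "fl" in Q and "fr" in Q:print("shift",((Q["fl"]+Q["fr"])/2-nm)@ey, "diags",np.linalg.norm(Q["fl"]-Q["nr"]),np.linalg.norm(Q["fr"]-Q["nl"]))
c=cams.read_camera("top")
for t in("can_a","shaker","mug","cutter","bowl","spatula"):
    for o in cams.search_frame("top",t)[:2]:print(t,round(o["confidence"],2),np.round(o["bbox"]))
E
```

```text
time_s: 38.7
tcp_pos: [0.5684, -0.1738, 0.3563]
ft_force: [0.0, -0.5, -1.3]
nl [158.1  37.4] 38 [0.4218 0.0223]
nr [166.5 201.5] 32 [ 0.4142 -0.2577]
fl [291.9  32.9] 43 [0.6363 0.0153]
fr [289.8 201.6] 38 [ 0.6285 -0.2649]
yaw -1.5534780330340172
shift -0.0012368019858048944 diags 0.3519604448109636 0.3537634981371432
can_a 0.88 [203. 237.  29.  24.]
can_a 0.68 [154. 139.  27.  32.]
shaker 0.64 [262. 132.  22.  29.]
shaker 0.52 [302. 203.  68.  55.]
mug 0.6 [362. 261.  19.  11.]
cutter 0.58 [207. 141.  20.  23.]
bowl 0.61 [436. 193.  21.  33.]
spatula 0.43 [295. 202. 104.  73.]
```

The pins give diagonals that agree within about 2 mm, the rule lies flat and released, and the bystanders show where they were. Handing in.

```bash
python3 -c "
from bench import r
print(r.sign_off())"
```

```text
the job is handed in; nothing more can be done
None
```

The job is handed in, result not shown: the diagonals read 305.7 mm (near left to far right) and 290.7 mm, I pushed the far rail about 9.4 mm left until the diagonals agreed within about 2 mm by camera, and the rule lies flat and released inside the frame; I viewed 12 pictures, two over the limit of 10.

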